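# Reload the bayonet-socket sample shaker and start it

## Robot

A 6-joint arm with a two-finger parallel gripper is mounted at the origin on a cart in front of the work surface, level with it; the furniture and walls round the work are solid. World frame = base frame: x ahead of the robot, y to its left, z up, the work surface at z = 0. Lengths are in m, angles in rad, forces in N, time in s.
With the tool pointing down it reaches from about 0.375 to 0.975 m from the base axis. Payload 3.8 kg.
Tool frame: the origin (TCP) lies on the centre line of the jaws, within the pads' length; the fingertips stand 14 mm ahead of it and the grasp point (between the pads) lies 5 mm behind it (bot.finger_overhang is the distance from the TCP to the fingertips, in m); y points along the fingers, x is the direction in which the jaws open and shut, and the axes are right-handed (so a half turn about y gives the same grasp; the last joint's range is limited). The gripper opens to 85 mm and grips with 20 to 120 N. Pads are 22 mm wide; open, the fingers measure 114 mm over their backs; the gripper's body (76 mm by 85 mm) begins 54 mm behind the grasp point. The pads swing forward as they close: fully open they stand 13 mm farther back than shut.
Start: joints at [-1.19, 0.264, 1.604, -0, 1.274, -0.037], TCP at [0.274, -0.617, 0.245] pointing down, gripper open.
Joint ranges: [-2.63, 2.63], [-0.94, 2.18], [0.31, 2.57], [-1.31, 4.45], [0, 2.66], [-2.55, 2.55]. Speed limits (rad/s): [2.57, 2.57, 3.14, 3.14, 3.14, 3.14].

## Interface

Orientations are given as a rotation vector (axis times angle).
In Python, from workcell import readout, read_camera, bot, spotter gives the robot as it stands.
- The arm moves only by the tool jog_arm, never from a script. Its argument "increments" is a list of rows, each a list of 7 numbers: the shift along the tool's x, y, z in m, then the turn, a rotation vector about the tool's x, y, z in rad, then the opening, from 0 (shut) to 1 (fully open). A call has 1 to 10 rows; each row shifts and turns the pose as measured when the row begins, along the tool's axes as they then stand; what a row does not reach is not made up. A row lasts 1/8 s, in which the tool goes at most 62.5 mm and 10.7 degrees, less where a joint would pass 70% of its speed; a pose out of reach is approached as far as the arm can. A call with a gripper value outside its range is refused whole. The fingers move at their own pace and stop on an object; "force" is the grip in N (left out, the last holds). Time passes only in rows, so rows that do not move let the fingers close. It gives the time, the measured TCP pose, the force and the opening at its end, in the units of the state.
- readout.read_state(): the state, without advancing time (a new reading comes with each control period).
- read_camera(name): name is "side" or "top" or "wrist"; returns a dict with "img" (400x640x3 uint8, blue, green, red), "range_z" (400x640 float32, m along the optical axis (not along the pixel's ray), 0 where there is no reading), "fx", "fy", "cx", "cy" (pixels), "world_from_camera" (4x4, takes a point from camera to world coordinates). Camera axes: x right, y down, z forward; pixel columns grow to the right and rows downward; lengths in m; the calibration is good to about 2 mm. A picture is of the moment at which its call begins.
- bot.finish_job(): hands the job in, once; it reports no verdict.
Trained networks look in a picture, given as the dict that the camera call returned (one of the last four; its "shot" number tells which), for a name from the list of things; names that differ only in an ending like _2 or _b are one class to them, and where a whole thing is asked for, a point or a joint stands for the part that bears it (a point fixed in the world has none). Each returns a list of dicts, best first, with "p" (0 to 1); they miss things now and then, are a little off and sometimes report something else, mostly with a low value. They report only what shows in the picture. A call takes as long as a camera call. They do not tell look-alikes from the thing itself.
- spotter.masks_of(picture, thing): "mask" (400x640 bool, what is visible of it) and "location" ([column, row] in pixels, amid what is visible of it).
- spotter.spot_point(picture, thing): "location" ([column, row] in pixels: a listed point, or the origin of a listed thing).
The state is a dict: "time": time; "q": joint angles; "joint_vel": joint speeds; "joint_torque": joint torques, N m; "tool_pos": TCP position; "tcp_rot": TCP orientation; "wrist_force": force on the tool from outside, world axes, zero at the start; "torque": the same for the moment, N m; "width": opening from 0.0 (shut) to 1.0 (fully open).
Only numpy, scipy, OpenCV 4.12 (cv2) and the standard library are available. Lean on these libraries where they do the work, as an engineer would, in place of code of your own. Each camera call takes 0.05 s, during which the arm holds its last target. There are 200 camera calls.

## Task

Take the two finished orange canisters out of their bayonet sockets on the shaker and stand them upright in the steel tray, and hang every blue canister in a socket of its own, twisting it clockwise until its lugs drop into the locking notches. When all are in, turn the selector to the mark with as many dots as there are blue canisters, and after that press the green start button and let go. Leave the small bottle and the two vials where they are.

Things in the scene. Friction and masses are not known exactly. Their poses are not given: they have to be found in the camera images.
- can_1: Steel canister, blue cap, 88 mm tall, 40 mm across, 0.14 to 0.24 kg, heavy foot, upright on the bench. Origin: centre of underside, z up. Two lugs (6 mm round cross pin, centre 30 mm above the underside) reach out along own +x and -x to 33 mm from the axis. On top (z 60 to 88 mm) a blue grip bar 14 mm thick in y, 36 mm long in x, in line with the lugs. May be absent.
- can_2: Second blue-capped canister, same as can_1 in all sizes (lugs and grip bar along own x, same after a half turn). May be absent.
- can_3: Third blue-capped canister, same as can_1 in all sizes (lugs and grip bar along own x, same after a half turn). May be absent.
- done_1: Finished canister, orange cap and grip bar, otherwise as can_1 (origin at underside centre, lugs and grip bar along own x). Starts locked in one of the sockets. To come out it is lifted 8 to 11 mm, turned back 60 degrees counter-clockwise (seen from above) to the entry slots and drawn straight up.
- done_2: Second finished canister with orange cap, same as done_1; starts locked in another socket.
- socket_a: Fixed aluminium bayonet socket on the shaker: upright ring 56 mm tall, bore 45 mm, outside 61 mm. Origin: centre of its foot, on the deck. Entry slots, 30 degrees wide, open at the top, on own +x and -x, floor (ledge) 38 mm up. The ledge runs clockwise under a roof (underside 49 mm up) to a notch 60 degrees on, 30 degrees wide, floor 31 mm up, then a stop. Red dot over notch.
- socket_b: Second socket, same as socket_a. A canister enters with own x along the socket's x (either way round); lugs on the ledge: its origin is 11 mm above the socket's origin; locked: turned 60 degrees clockwise (play about 8 degrees each way) and dropped into the notches: its origin is 4 mm above the socket's. Under the roof it has 5 mm of lift.
- socket_c: Third socket, same as socket_a. The three stand in a row 85 mm apart, in any order, each turned a little differently (slots up to 20 degrees from the shaker's x).
- shaker: White bench shaker base, 200 mm (own x) by 280 mm (own y), grey deck 45 mm above the bench, fixed. Origin: centre of the underside, z up; its -x side, with the controls, faces the robot. Selector axis at (-62, +45) mm, start button at (-62, -65) mm, row of sockets at x = +45 mm.
- selector (a joint): Black selector knob, deck's front left, vertical axis. Rad, grows clockwise from above: 0 off (red bar), 0.524 one dot, 1.047 two, 1.571 three; clicks into each mark (about 0.07 N m; let go, it springs to the nearest). Grip bar 12 mm thick, 42 mm long, top 36 mm above the deck; the white pointer line heads 45 degrees left of the shaker's +x at 0, 45 degrees right at 1.571.
- selector_grip (a point): On the selector's axis in its grip bar, 26 mm above the deck (10 mm below the bar's top); x runs along the bar towards the pointer, z up.
- start (a joint): Green round spring push button, 28 mm across, deck's front right. Travel in m: 0 up, 0.006 fully down (about 5 N); counts as pressed beyond 0.004 and springs back.
- start_top (a point): Centre of the start button's top face.
- tray: Shallow steel tray on the bench, left of the shaker, 190 mm (own x) by 110 mm (own y), rim 14 mm high, walls and floor 3 mm. Origin: centre of the underside.
- wash: Bystander: small white bottle with green cap, 48 mm across, 98 mm tall. Origin: centre of the underside.
- vial_red: Bystander: small vial with red cap, 23 mm across, 52 mm tall. Origin: centre of the underside.
- vial_clear: Bystander: small clear vial with white cap, 23 mm across, 52 mm tall. Origin: centre of the underside.
Not all that is in view belongs to the job. What is shaped like the done_2 but yellow is not meant.

How it is judged:
By the outcome, as a careful person would: the job done as asked, in the order asked, and still so for the second after the job is handed in, with the robot touching nothing.
Of can_1, can_2, can_3 only 2 to 3 are there at a start; the rules pass over those that are not, and their reading is None.
At some moment in a run one of can_1, can_2, can_3 may be knocked a few centimetres aside while the robot is not near it.
It also fails if it takes over 210 s, if anything falls off the work surface, if the arm or the gripper's body presses on something with over 40 N, if the wrist force passes 120 N, or if a joint passes its speed limit or range.

## Working session

There is one attempt and no reset: what is moved stays moved. The work goes in short steps, Python scripts to look and compute and a tool call to move; the robot and the scene stay as the last step left them, time stands still between calls to the robot, and variables do not carry over. Pictures are saved under pics/ and viewed, about 12 in all and at most 16, crops included, and the job is handed in when it is done.

Besides the shell and the picture viewer there is one more tool, called after "Request:" as a command line: name --pt "numbers of a row" for each row, then --argument value for the rest. jog_arm: Moves the arm, as the interface text tells. Its arguments: {"type":"object","properties":{"increments":{"type":"array"},"force":{"type":"number"}},"required":["increments"]}

```bash
ls; mkdir -p pics; python3 - <<'E'
from workcell import readout, read_camera, bot, spotter
import cv2, numpy as np
print(readout.read_state())
for n in ["top","side"]:
    p=read_camera(n); cv2.imwrite(f"pics/{n}0.png",p["img"]); print(n,p["fx"],p["cx"],p["cy"],np.round(p["world_from_camera"],4).tolist())
    for t in ["can_1","done_1","socket_a","selector_grip","start_top","tray","wash","vial_red"]:
        print(t,[(round(d["p"],2),np.round(d["location"]).tolist()) for d in spotter.spot_point(p,t)])
E
```

```text
pics
{'time': 0.0, 'q': array([-1.18991880e+00,  2.64762459e-01,  1.60537244e+00,  1.21844887e-05,
        1.27372103e+00, -3.69173647e-02]), 'joint_vel': array([-5.86083096e-04,  3.24259404e-04,  7.83389931e-04, -2.18102861e-05,
       -9.16705893e-04, -4.48697956e-04]), 'joint_torque': array([-3.05671201e-03, -5.15120816e+01, -3.67309892e+01, -4.23523816e-04,
        1.29730452e-02,  1.04209260e-06]), 'tool_pos': array([ 0.27360715, -0.61628872,  0.24395658]), 'tcp_rot': array([-1.37702032,  0.89752939, -0.89449837]), 'wrist_force': array([ 0.01352175, -0.40081732, -0.38005749]), 'torque': array([ 0.03412039, -0.00376727, -0.01719512]), 'width': 0.9995685079480104}
top 509.4158153850895 316.46393699776945 197.74216575129455 [[0.0097, -0.9876, 0.157, 0.3557], [-0.9999, -0.0088, 0.0062, -0.0754], [-0.0048, -0.1571, -0.9876, 1.3059], [0.0, 0.0, 0.0, 1.0]]
can_1 [(0.73, [387.0, 242.0]), (0.66, [398.0, 182.0])]
done_1 [(0.85, [419.0, 218.0]), (0.59, [267.0, 158.0]), (0.52, [335.0, 171.0]), (0.51, [312.0, 258.0])]
socket_a [(0.84, [300.0, 167.0]), (0.79, [270.0, 163.0]), (0.61, [335.0, 1
[... 264 characters left out ...]
15395 317.05455335535896 205.43783271038998 [[-0.9236, -0.2732, 0.2688, 0.1575], [-0.383, 0.6291, -0.6764, 0.8866], [0.0157, -0.7277, -0.6857, 1.0277], [0.0, 0.0, 0.0, 1.0]]
can_1 [(0.75, [363.0, 192.0]), (0.66, [320.0, 179.0]), (0.56, [280.0, 205.0])]
done_1 [(0.64, [266.0, 227.0]), (0.64, [351.0, 230.0]), (0.5, [298.0, 191.0]), (0.49, [349.0, 175.0])]
socket_a [(0.79, [282.0, 203.0]), (0.69, [295.0, 190.0]), (0.59, [268.0, 224.0]), (0.2, [295.0, 221.0])]
selector_grip [(0.67, [308.0, 222.0])]
start_top [(0.65, [321.0, 181.0]), (0.44, [324.0, 200.0])]
tray [(0.67, [274.0, 292.0])]
wash [(0.62, [229.0, 270.0])]
vial_red [(0.45, [268.0, 224.0]), (0.44, [318.0, 159.0]), (0.24, [295.0, 192.0])]
```

```bash
python3 - <<'E'
import cv2
a=cv2.imread("pics/top0.png")[110:290,160:480]; cv2.imwrite("pics/top0c.png",cv2.resize(a,None,fx=2.5,fy=2.5,interpolation=cv2.INTER_CUBIC))
E
```

```text
(no output)
```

View pics/top0c.png

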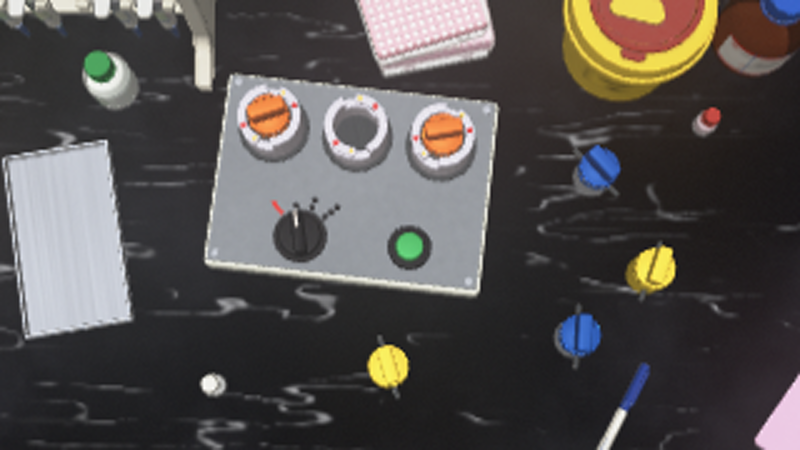

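View pics/side0.png

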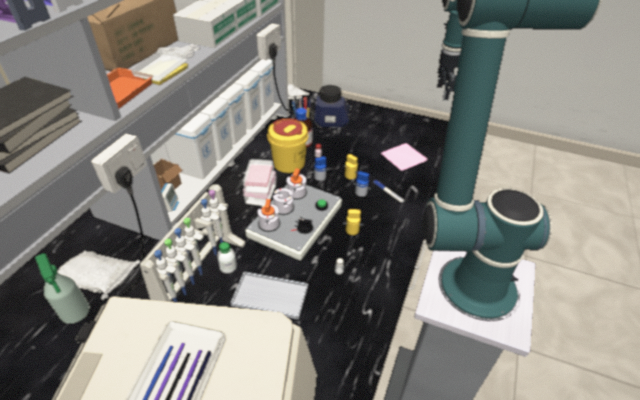

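```bash
cat > h.py <<'E'
from workcell import readout, read_camera, bot, spotter
import cv2, numpy as np
from scipy.spatial.transform import Rotation as Rn
HSV={"blue":((100,120,70),(125,255,255)),"orange":((4,150,120),(17,255,255)),"yellow":((22,120,120),(33,255,255)),"green":((50,120,60),(85,255,255))}
def world(p):
    v,u=np.mgrid[0:400,0:640]; z=p["range_z"]; T=p["world_from_camera"]
    c=np.stack([(u-p["cx"])/p["fx"]*z,(v-p["cy"])/p["fy"]*z,z],-1)
    w=c@T[:3,:3].T+T[:3,3]; w[z==0]=np.nan; return w
def px(p,X):
    T=p["world_from_camera"]; c=T[:3,:3].T@(np.array(X)-T[:3,3]); return p["fx"]*c[0]/c[2]+p["cx"],p["fy"]*c[1]/c[2]+p["cy"]
def blobs(p,col,minpx=25):
    m=cv2.inRange(cv2.cvtColor(p["img"],cv2.COLOR_BGR2HSV),*HSV[col]); n,l,s,c=cv2.connectedComponentsWithStats(m)
    return [(l==i,s[i,4],c[i]) for i in range(1,n) if s[i,4]>=minpx]
def bar(w,m,ztop,tol=.008):
    """top-face points of grip bar near height ztop -> centre xy and axis angle (deg)"""
    P=w[m]; P=P[np.abs(P[:,2]-ztop)<tol]
    (cx,cy),(a,b),t=cv2.minAreaRect((P[:,:2]*1000).astype(np.float32))
    if a<b: t+=90
    d=P[:,:2]-P[:,:2].mean(0); e=np.linalg.eigh(d.T@d)[1][:,1]
    return np.array([cx,cy])/1000,P[:,:2].mean(0),(t%180),np.degrees(np.arctan2(e[1],e[0]))%180,(max(a,b),min(a,b)),np.median(P[:,2]),len(P)
def pose():
    s=readout.read_state(); R=Rn.from_rotvec(s["tcp_rot"]).as_matrix()
    return s,R,np.degrees(np.arctan2(R[1,0],R[0,0]))
def plan(x,y,z,yaw=None,n=None,spd=.055):
    """rows to TCP at x,y,z with tool x axis at yaw (deg, mod 180 nearest unless 'yaw' exact tuple)"""
    s,R,y0=pose(); p=np.array(s["tool_pos"])
    dy=0 if yaw is None else ((yaw-y0+90)%180-90)
    if isinstance(n,tuple): dy+=n[1]; n=n[0]
    y1=y0+dy; z_=np.array([0,0,1.]);
    f=lambda a: np.column_stack([[np.cos(np.radians(a)),np.sin(np.radians(a)),0],-z_,np.cross([np.cos(np.radians(a)),np.sin(np.radians(a)),0],-z_)])
    k=n or int(np.ceil(max(np.linalg.norm([x-p[0],y-p[1],z-p[2]])/spd,abs(dy)/10)))
    tilt=np.degrees(np.arccos(-R[2,1]))
    print(f"t={s['time']:.1f} pos={np.round(p,4)} yaw={y0:.1f} tilt={tilt:.1f} q6={s['q'][5]:.2f} w={s['width']:.2f} F={np.round(s['wrist_force'],1)} dyaw={dy:.1f} rows={k}")
    d=(np.array([x,y,z])-p)/k; out=[]
    for i in range(k):
        A=R if i==0 else f(y0+dy*i/k); B=f(y0+dy*(i+1)/k); out.append(np.round(np.r_[A.T@d,Rn.from_matrix(A.T@B).as_rotvec()],4).tolist())
    for o in out: print(o)
E
python3 - <<'E'
from h import *
p=read_camera("top"); w=world(p)
for c in HSV:
    for m,n,ce in blobs(p,c,15):
        P=w[m]; print(c,n,np.round(ce),np.round(np.nanmedian(P,0),3),"ztop",np.round(np.nanpercentile(P[:,2],95),3))
        if c in("blue","orange") and n<400:
            try: print("   ",[np.round(v,3) for v in bar(w,m,np.nanpercentile(P[:,2],90),.01)])
            except Exception as e: print(e)
for t in ["tray","shaker"]:
    for d in spotter.masks_of(p,t)[:2]:
        P=w[d["mask"]].astype(np.float32); P=P[~np.isnan(P[:,0])]; print(t,d["p"],cv2.minAreaRect(P[:,:2]*1000),np.median(P[:,2]))
p=read_camera("wrist"); T=p["world_from_camera"]; s,R,y=pose()
print(np.round(R,3),y,"cam in tool",np.round(R.T@(T[:3,3]-s["tool_pos"]),3),np.round(R.T@T[:3,:3],2).tolist(),p["fx"])
E
```

```text
blue 20 [248.  46.] [0.95  0.113 0.061] ztop 0.064
    [array([0.951, 0.113]), array([0.951, 0.113]), np.float64(104.402), np.float64(106.207), array([40.224,  4.997]), np.float64(0.061), np.int64(20)]
blue 40 [497.  88.] [ 0.817 -0.505  0.125] ztop 0.146
    [array([ 0.822, -0.504]), array([ 0.821, -0.504]), np.float64(136.224), np.float64(143.445), array([11.667,  6.777]), np.float64(0.142), np.int64(16)]
blue 27 [106.  93.] [0.757 0.399 0.231] ztop 0.234
    [array([0.755, 0.399]), array([0.757, 0.399]), np.float64(22.06), np.float64(19.403), array([12.087, 11.317]), np.float64(0.231), np.int64(27)]
blue 25 [142.  93.] [0.758 0.32  0.23 ] ztop 0.233
    [array([0.757, 0.32 ]), array([0.758, 0.32 ]), np.float64(73.897), np.float64(32.94), array([11.219, 10.017]), np.float64(0.23), np.int64(25)]
blue 20 [195.  94.] [0.757 0.202 0.231] ztop 0.233
    [array([0.756, 0.202]), array([0.757, 0.202]), np.float64(179.688), np.float64(165.39), array([10.894,  8.875]), np.float64(0.231), np.int64(20)]
blue 313 [475. 109.] [ 0.757 -0.44   0.15 ] ztop 0.154
    [array([ 0.759, -0.443]), array(
[... 2088 characters left out ...]
8. 16.] [0.958 0.54  0.207] ztop 0.216
green 16 [73.  9.] [0.986 0.518 0.179] ztop 0.184
green 25 [124.  93.] [0.757 0.359 0.23 ] ztop 0.232
green 76 [198. 135.] [0.701 0.224 0.097] ztop 0.101
green 90 [323. 208.] [ 0.528 -0.084  0.066] ztop 0.069
tray 0.91 ((540.9359741210938, 269.18896484375), (190.82791137695312, 114.59349822998047), 10.384456634521484) 0.0028495768
shaker 0.56 ((600.7246704101562, -25.859619140625), (291.9349365234375, 211.04103088378906), 83.45755004882812) 0.044481855
[[ 0.406  0.     0.914]
 [-0.914 -0.     0.406]
 [ 0.    -1.     0.   ]] -66.06363822920922 cam in tool [ 0.001 -0.129  0.081] [[1.0, 0.0, 0.0], [-0.0, -0.31, 0.95], [0.0, -0.95, -0.31]] 295.6309068347073
```

```bash
python3 - <<'E'
from h import *
plan(0.645,0.05,0.27,17.6)
E
```

```text
t=1.1 pos=[ 0.2739 -0.617   0.2453] yaw=-66.1 tilt=0.0 q6=-0.04 w=1.00 F=[ 0.4 -0.9 -0.9] dyaw=83.7 rows=14
[-0.0328, -0.0018, 0.0436, -0.0, -0.1043, 0.0001]
[-0.0281, -0.0018, 0.0467, 0.0, -0.1043, 0.0]
[-0.0231, -0.0018, 0.0494, 0.0, -0.1043, 0.0]
[-0.0178, -0.0018, 0.0515, 0.0, -0.1043, 0.0]
[-0.0123, -0.0018, 0.0531, 0.0, -0.1043, 0.0]
[-0.0067, -0.0018, 0.0541, 0.0, -0.1043, 0.0]
[-0.0011, -0.0018, 0.0545, 0.0, -0.1043, 0.0]
[0.0046, -0.0018, 0.0543, 0.0, -0.1043, 0.0]
[0.0103, -0.0018, 0.0535, 0.0, -0.1043, 0.0]
[0.0158, -0.0018, 0.0522, 0.0, -0.1043, 0.0]
[0.0211, -0.0018, 0.0503, 0.0, -0.1043, 0.0]
[0.0262, -0.0018, 0.0478, 0.0, -0.1043, 0.0]
[0.0311, -0.0018, 0.0448, 0.0, -0.1043, 0.0]
[0.0356, -0.0018, 0.0413, 0.0, -0.1043, 0.0]
```

Request:
jog_arm --pt "-0.033 -0.002 0.044 0 -0.104 0 1" --pt "-0.028 -0.002 0.047 0 -0.104 0 0.5" --pt "-0.023 -0.002 0.049 0 -0.104 0 0.5" --pt "-0.018 -0.002 0.052 0 -0.104 0 0.5" --pt "-0.012 -0.002 0.053 0 -0.104 0 0.5" --pt "-0.007 -0.002 0.054 0 -0.104 0 0.5" --pt "-0.001 -0.002 0.054 0 -0.104 0 0.5" --pt "0.005 -0.002 0.054 0 -0.104 0 0.5" --pt "0.01 -0.002 0.053 0 -0.104 0 0.5" --pt "0.016 -0.002 0.052 0 -0.104 0 0.5" --force 60

```text
time: 2.35
tool_pos: [0.54, -0.1286, 0.2669]
tcp_rot: [-1.573, 0.064, -0.073]
wrist_force: [0.5, -0.8, -0.4]
width: 0.499
```

Request:
jog_arm --pt "0.021 -0.002 0.05 0 -0.104 0 0.5" --pt "0.026 -0.002 0.048 0 -0.104 0 0.5" --pt "0.031 -0.002 0.045 0 -0.104 0 0.5" --pt "0.036 -0.002 0.041 0 -0.104 0 0.5" --pt "0 0 0 0 0 0 0.5"

```text
time: 2.98
tool_pos: [0.6447, 0.0754, 0.2762]
tcp_rot: [-1.559, -0.281, 0.267]
wrist_force: [0.3, -0.5, 1.5]
width: 0.5
```

```bash
python3 - <<'E'
from h import *
p=read_camera("wrist"); w=world(p); cv2.imwrite("pics/w1.png",p["img"])
for m,n,ce in blobs(p,"orange",100):
    P=w[m]; zt=np.nanpercentile(P[:,2],90); print(n,np.round(ce),zt,[np.round(v,4) for v in bar(w,m,zt,.006)])
plan(0.65,0.053,0.18,17.6)
E
```

```text
1084 [311. 205.] 0.1379648470531469 [array([0.6496, 0.0524]), array([0.6491, 0.0535]), np.float64(110.0799), np.float64(108.2304), array([34.0327, 13.8158]), np.float64(0.1374), np.int64(475)]
t=3.0 pos=[0.6439 0.0737 0.2761] yaw=19.9 tilt=0.6 q6=-0.27 w=0.50 F=[0.6 0.6 0.2] dyaw=-2.3 rows=2
[-0.001, 0.0481, -0.0104, 0.0074, 0.0198, 0.0064]
[-0.0004, 0.048, -0.0108, 0.0, 0.0198, 0.0]
```

View pics/w1.png

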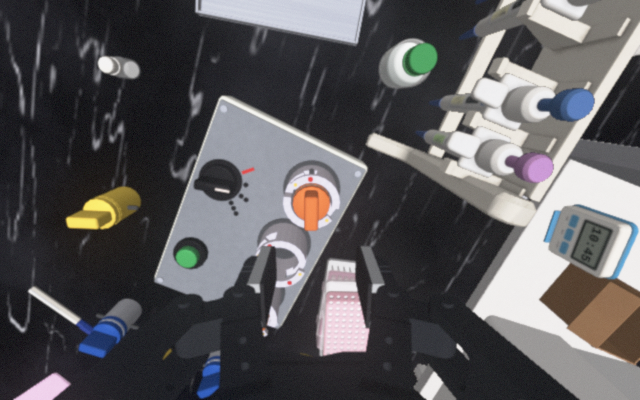

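Request:
jog_arm --pt "-0.001 0.045 -0.02 0.008 0.02 0.006 0.45" --pt "0 0.02 0 0 0 0 0.45" --pt "0 0 0 0 0 0 0.45"

```text
time: 3.4
tool_pos: [0.6497, 0.0519, 0.2112]
tcp_rot: [-1.556, -0.255, 0.252]
wrist_force: [-0.3, -0.5, 0.4]
width: 0.455
```

```bash
python3 - <<'E'
from h import *
plan(0.6495,0.053,0.127,18.5)
E
```

```text
t=3.4 pos=[0.6497 0.0519 0.2112] yaw=18.5 tilt=0.1 q6=-0.28 w=0.45 F=[-0.3 -0.5  0.4] dyaw=-0.0 rows=2
[-0.0, 0.0421, 0.0006, 0.0004, 0.0002, 0.0015]
[0.0, 0.0421, 0.0005, 0.0, 0.0002, 0.0]
```

Request:
jog_arm --pt "0 0.042 0.001 0 0 0 0.45" --pt "0 0.03 0 0 0 0 0.45" --pt "0 0.012 0 0 0 0 0.45" --pt "0 0 0 0 0 0 0.0" --pt "0 0 0 0 0 0 0.0" --pt "0 0 0 0 0 0 0.0" --pt "0 0 0 0 0 0 0.0"

```text
time: 4.28
tool_pos: [0.6533, 0.0519, 0.1356]
tcp_rot: [-1.558, -0.262, 0.241]
wrist_force: [-0.1, 0.1, -3.4]
width: 0.148
```

Request:
jog_arm --pt "0 0 0 0 0 0 0.45" --pt "0 0 0 0 0 0 0.45" --pt "0 0 0 0 0 0 0.45"

```text
time: 4.65
tool_pos: [0.6555, 0.0522, 0.138]
tcp_rot: [-1.558, -0.266, 0.237]
wrist_force: [-0.4, 0.5, -0.4]
width: 0.451
```

```bash
python3 - <<'E'
from h import *
plan(0.652,0.053,0.126,18.5)
E
```

```text
t=4.7 pos=[0.6555 0.0522 0.138 ] yaw=18.4 tilt=1.1 q6=-0.28 w=0.45 F=[-0.4  0.5 -0.4] dyaw=0.1 rows=1
[-0.0033, 0.0119, 0.0019, 0.005, -0.0021, 0.018]
```

Request:
jog_arm --pt "-0.003 0.013 0.002 0.005 -0.002 0.018 0.45" --pt "0 0.001 0 0 0 0 0.45"

```text
time: 4.9
tool_pos: [0.6522, 0.0533, 0.1232]
tcp_rot: [-1.556, -0.253, 0.254]
wrist_force: [0.3, -0.1, -0.5]
width: 0.45
```

```bash
python3 - <<'E'
from h import *
plan(0.652,0.053,0.126,18.5)
E
```

```text
t=4.9 pos=[0.6522 0.0533 0.1232] yaw=18.5 tilt=0.0 q6=-0.28 w=0.45 F=[ 0.3 -0.1 -0.5] dyaw=-0.0 rows=1
[-0.0003, -0.0028, -0.0002, -0.0002, 0.0, -0.0006]
```

Request:
jog_arm --pt "0 -0.003 0 0 0 0 0.3" --pt "0 0 0 0 0 0 0.0" --pt "0 0 0 0 0 0 0.0" --pt "0 0 0 0 0 0 0.0" --pt "0 0 0 0 0 0 0.0" --force 70

```text
time: 5.52
tool_pos: [0.6518, 0.0531, 0.1262]
tcp_rot: [-1.556, -0.252, 0.255]
wrist_force: [0.0, 0.9, -0.3]
width: 0.155
```

```bash
python3 - <<'E'
from h import *
s,R,y=pose(); plan(s["tool_pos"][0],s["tool_pos"][1],0.139,18.5)
E
```

```text
t=5.5 pos=[0.6518 0.0531 0.1262] yaw=18.5 tilt=0.1 q6=-0.28 w=0.16 F=[ 0.   0.9 -0.3] dyaw=-0.0 rows=1
[-0.0, -0.0128, 0.0, -0.0004, 0.0001, -0.0021]
```

Request:
jog_arm --pt "0 -0.0095 0 0 0 0 0" --pt "0 0 0 0 0 0 0" --pt "0 0 0 0 0 0 0"

```text
time: 5.9
tool_pos: [0.6513, 0.0531, 0.1356]
tcp_rot: [-1.556, -0.251, 0.256]
wrist_force: [0.3, 0.8, -2.0]
width: 0.148
```

Request:
jog_arm --pt "0 0 0 0 -0.13 0 0" --pt "0 0 0 0 -0.13 0 0" --pt "0 0 0 0 -0.13 0 0" --pt "0 0 0 0 -0.13 0 0" --pt "0 0 0 0 -0.13 0 0" --pt "0 0 0 0 -0.13 0 0" --pt "0 0 0 0 -0.13 0 0" --pt "0 0 0 0 0 0 0"

```text
time: 6.9
tool_pos: [0.6511, 0.0532, 0.1342]
tcp_rot: [-1.338, -0.975, 0.98]
wrist_force: [0.6, -0.3, -1.7]
width: 0.151
```

```bash
python3 - <<'E'
from h import *
s,R,y=pose(); print(s["torque"]); plan(0.6515,0.053,0.136,78.5)
E
```

```text
[-0.0417368  -0.02862137  0.03600306]
t=6.9 pos=[0.6511 0.0532 0.1342] yaw=72.3 tilt=0.2 q6=-1.22 w=0.15 F=[ 0.6 -0.3 -1.7] dyaw=6.2 rows=1
[-0.0001, -0.0018, -0.0004, -0.0035, -0.1088, -0.0009]
```

Request:
jog_arm --pt "0 -0.002 0 0 -0.108 0 0" --pt "0 0 0 0 0 0 0" --pt "0 -0.012 0 0 0 0 0" --pt "0 0 0 0 0 0 0"

```text
time: 7.4
tool_pos: [0.6513, 0.0533, 0.1488]
tcp_rot: [-1.299, -1.051, 1.056]
wrist_force: [0.0, 0.6, -2.1]
width: 0.15
```

```bash
python3 - <<'E'
from h import *
plan(0.651,0.0532,0.26,78.5)
E
```

```text
t=7.4 pos=[0.6513 0.0533 0.1488] yaw=78.0 tilt=0.2 q6=-1.32 w=0.15 F=[ 0.   0.6 -2.1] dyaw=0.5 rows=3
[-0.0001, -0.0371, 0.0002, -0.0035, -0.0028, -0.0007]
[-0.0, -0.0371, 0.0001, 0.0, -0.0028, 0.0]
[-0.0, -0.0371, 0.0001, 0.0, -0.0028, 0.0]
```

Request:
jog_arm --pt "0 -0.04 0 0 0 0 0" --pt "0 -0.05 0 0 0 0 0" --pt "0 -0.02 0 0 0 0 0" --pt "0 0 0 0 0 0 0"

```text
time: 7.9
tool_pos: [0.6513, 0.0533, 0.2602]
tcp_rot: [-1.299, -1.047, 1.053]
wrist_force: [-0.2, 0.6, -1.9]
width: 0.148
```

```bash
python3 - <<'E'
from h import *
plan(0.585,0.277,0.24,90)
E
```

```text
t=7.9 pos=[0.6513 0.0533 0.2602] yaw=77.8 tilt=0.3 q6=-1.31 w=0.15 F=[-0.2  0.6 -1.9] dyaw=12.2 rows=5
[0.0409, 0.0041, 0.0224, -0.0045, -0.0427, -0.0007]
[0.0418, 0.004, 0.0207, 0.0, -0.0426, 0.0]
[0.0427, 0.004, 0.0189, 0.0, -0.0426, 0.0]
[0.0434, 0.004, 0.017, 0.0, -0.0426, 0.0]
[0.0441, 0.004, 0.0152, 0.0, -0.0426, 0.0]
```

Request:
jog_arm --pt "0.041 0 0.022 -0.004 -0.043 0 0" --pt "0.042 0 0.021 0 -0.043 0 0" --pt "0.043 0.005 0.019 0 -0.043 0 0" --pt "0.043 0.005 0.017 0 -0.043 0 0" --pt "0.036 0.005 0.012 0 -0.04 0 0" --pt "0 0 0 0 0 0 0"

```text
time: 8.65
tool_pos: [0.5796, 0.2718, 0.2283]
tcp_rot: [-1.199, -1.192, 1.224]
wrist_force: [0.0, -0.5, -1.4]
width: 0.148
```

```bash
python3 - <<'E'
from h import *
plan(0.585,0.277,0.083,90,n=4)
E
```

```text
t=8.7 pos=[0.5796 0.2718 0.2283] yaw=90.0 tilt=1.2 q6=-1.17 w=0.15 F=[ 0.  -0.5 -1.4] dyaw=-0.0 rows=4
[0.0015, 0.0363, -0.0021, -0.0198, 0.0001, -0.0069]
[0.0013, 0.0363, -0.0013, 0.0, 0.0001, 0.0]
[0.0013, 0.0363, -0.0013, 0.0, 0.0001, 0.0]
[0.0013, 0.0363, -0.0013, 0.0, 0.0001, 0.0]
```

Request:
jog_arm --pt "0.003 0.045 -0.003 -0.02 0 -0.007 0" --pt "0.002 0.045 -0.002 0 0 0 0" --pt "0 0.04 0 0 0 0 0" --pt "0 0 0 0 0 0 0" --pt "0 0 0 0 0 0 0"

```text
time: 9.28
tool_pos: [0.5818, 0.2723, 0.0892]
tcp_rot: [-1.21, -1.201, 1.214]
wrist_force: [0.8, -0.4, -1.6]
width: 0.15
```

```bash
python3 - <<'E'
from h import *
plan(0.585,0.277,0.081,90)
E
```

```text
t=9.3 pos=[0.5818 0.2723 0.0892] yaw=89.9 tilt=0.4 q6=-1.17 w=0.15 F=[ 0.8 -0.4 -1.6] dyaw=0.1 rows=1
[0.0048, 0.0082, -0.0032, -0.0054, -0.0023, -0.0049]
```

Request:
jog_arm --pt "0.003 0.007 -0.002 -0.005 0 -0.005 0" --pt "0 0 0 0 0 0 0" --pt "0 0.0015 0 0 0 0 0" --pt "0 0 0 0 0 0 0"

```text
time: 9.78
tool_pos: [0.5875, 0.2764, 0.0858]
tcp_rot: [-1.214, -1.215, 1.2]
wrist_force: [-0.1, 0.3, -1.6]
width: 0.143
```

Request:
jog_arm --pt "0 0.0045 0 0.006 0 0.005 0" --pt "0 0 0 0 0 0 0"

```text
time: 10.02
tool_pos: [0.5878, 0.2767, 0.0816]
tcp_rot: [-1.213, -1.209, 1.207]
wrist_force: [0.3, -0.0, -1.8]
width: 0.152
```

```bash
python3 - <<'E'
from h import *
plan(0.585,0.277,0.08,90)
E
```

```text
t=10.0 pos=[0.5878 0.2767 0.0816] yaw=89.8 tilt=0.2 q6=-1.16 w=0.15 F=[ 0.3 -0.  -1.8] dyaw=0.2 rows=1
[0.0003, 0.0016, 0.0029, 0.0027, -0.0029, -0.0011]
```

Request:
jog_arm --pt "0 0.0025 0 0.003 0 0 0" --pt "0 0 0 0 0 0 0"

```text
time: 10.28
tool_pos: [0.5889, 0.2769, 0.0806]
tcp_rot: [-1.212, -1.208, 1.207]
wrist_force: [-0.0, -0.0, -1.2]
width: 0.144
```

Request:
jog_arm --pt "0 0 0 0 0 0 0.2" --pt "0 0 0 0 0 0 0.4" --pt "0 0 0 0 0 0 0.4" --pt "0 -0.03 0 0 0 0 0.4" --pt "0 -0.05 0 0 0 0 0.4" --pt "0 -0.05 0 0 0 0 0.4" --pt "0 -0.03 0 0 0 0 0.4"

```text
time: 11.15
tool_pos: [0.5863, 0.2761, 0.24]
tcp_rot: [-1.208, -1.2, 1.214]
wrist_force: [0.8, 0.5, -0.3]
width: 0.404
```

```bash
python3 - <<'E'
from h import *
p=read_camera("wrist"); w=world(p); cv2.imwrite("pics/w2.png",p["img"])
for m,n,ce in blobs(p,"orange",100):
    P=w[m]; zt=np.nanpercentile(P[:,2],90); print(n,np.round(ce),zt,[np.round(v,4) for v in bar(w,m,zt,.006)])
plan(0.632,-0.115,0.25,100-90+2)
E
```

```text
918 [316. 187.] 0.09208605358011415 [array([0.5888, 0.2752]), array([0.588, 0.275]), np.float64(179.6434), np.float64(0.1464), array([34.5038, 12.9413]), np.float64(0.0915), np.int64(436)]
t=11.2 pos=[0.5881 0.2769 0.2446] yaw=89.9 tilt=0.1 q6=-1.17 w=0.40 F=[1.5 0.2 2.5] dyaw=-77.9 rows=8
[-0.049, -0.0006, -0.0056, -0.0011, 0.1698, -0.0018]
[-0.0473, -0.0007, -0.0138, 0.0, 0.1698, 0.0]
[-0.0443, -0.0007, -0.0216, 0.0, 0.1698, 0.0]
[-0.04, -0.0007, -0.0288, 0.0, 0.1698, 0.0]
[-0.0346, -0.0007, -0.0351, 0.0, 0.1698, 0.0]
[-0.0281, -0.0007, -0.0405, 0.0, 0.1698, 0.0]
[-0.0209, -0.0007, -0.0446, 0.0, 0.1698, 0.0]
[-0.013, -0.0007, -0.0475, 0.0, 0.1698, 0.0]
```

View pics/w2.png

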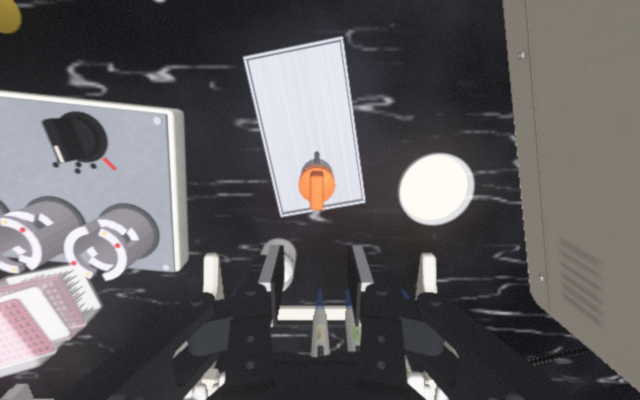

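Request:
jog_arm --pt "-0.049 0 -0.006 0 0.165 0 0.42" --pt "-0.047 0 -0.014 0 0.165 0 0.42" --pt "-0.044 0 -0.022 0 0.165 0 0.42" --pt "-0.04 0 -0.029 0 0.165 0 0.42" --pt "-0.035 0 -0.035 0 0.165 0 0.42" --pt "-0.028 0 -0.041 0 0.165 0 0.42" --pt "-0.021 0 -0.045 0 0.165 0 0.42" --pt "-0.013 0 -0.045 0 0.165 0 0.42" --pt "0 0 0 0 0 0 0.42"

```text
time: 12.32
tool_pos: [0.6347, -0.1234, 0.2444]
tcp_rot: [-1.565, -0.166, 0.16]
wrist_force: [-0.1, 0.5, 0.8]
width: 0.421
```

```bash
python3 - <<'E'
from h import *
p=read_camera("wrist"); w=world(p); np.save("pics/w3.npy",w); cv2.imwrite("pics/w3full.png",p["img"])
for m,n,ce in blobs(p,"orange",100):
    P=w[m]; zt=np.nanpercentile(P[:,2],90); print(n,np.round(ce),zt,[np.round(v,4) for v in bar(w,m,zt,.006)])
for y in (.053,-.031,-.115):
    print(px(p,(0.641+(y+.031)*.107,y,.101)))
plan(0.6335,-0.115,0.19,10.3)
cv2.imwrite("pics/w3.png",cv2.resize(p["img"][60:300,160:480],None,fx=2.5,fy=2.5,interpolation=cv2.INTER_CUBIC))
E
```

```text
1424 [313. 186.] 0.13799153898676822 [array([ 0.6319, -0.1171]), array([ 0.6316, -0.1158]), np.float64(102.1804), np.float64(100.4269), array([34.6851, 13.6781]), np.float64(0.1374), np.int64(640)]
(np.float64(380.23785671637177), np.float64(-19.32537545039426))
(np.float64(343.6542714003933), np.float64(90.4828849983343))
(np.float64(313.6435095489683), np.float64(180.56234345443923))
t=12.4 pos=[ 0.6345 -0.1218  0.2444] yaw=12.0 tilt=0.2 q6=-0.44 w=0.42 F=[-0.2 -0.8 -0.1] dyaw=-1.7 rows=1
[0.0002, 0.0544, 0.0068, -0.0006, 0.0302, 0.0039]
```

View pics/w3.png

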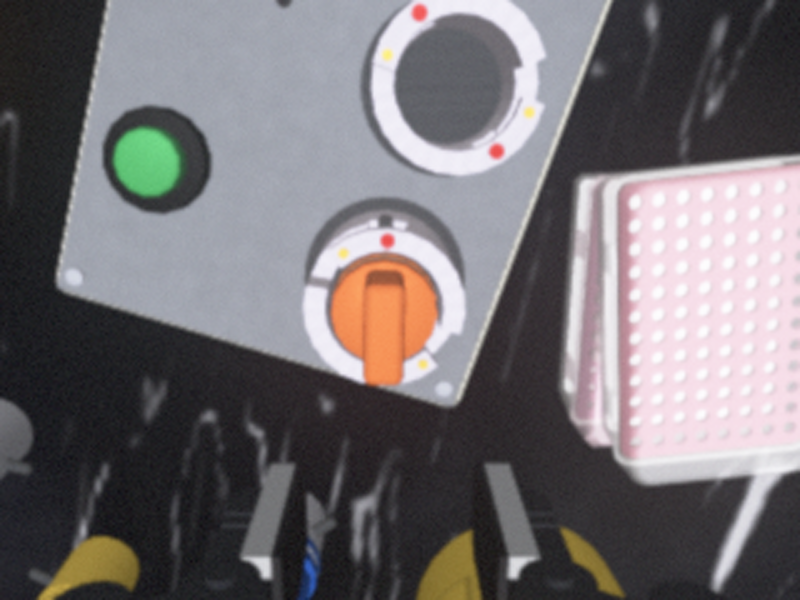

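```bash
python3 - <<'E'
import numpy as np
w=np.load("pics/w3.npy")
def g(c,r): 
    u,v=int(round(160+c/2.5)),int(round(60+r/2.5)); return np.round(np.nanmedian(w[v-1:v+2,u-1:u+2].reshape(-1,3),0),4)
a,b=g(420,12),g(497,151); print(a,b,(a+b)/2,np.degrees(np.arctan2(*(a-b)[[1,0]])))
a,b=g(388,55),g(529,112); print(a,b,(a+b)/2,np.degrees(np.arctan2(*(a-b)[[1,0]])))
a,b=g(343,253),g(424,365); print(a,b,(a+b)/2,np.degrees(np.arctan2(*(a-b)[[1,0]])))
print(g(388,240))
E
```

```text
[ 0.6233 -0.0144  0.1018] [ 0.66   -0.0521  0.1022] [ 0.64165 -0.03325  0.102  ] 134.22994180648175
[ 0.6153 -0.0295  0.1024] [ 0.6679 -0.0375  0.102 ] [ 0.6416 -0.0335  0.1022] 171.3520870487131
[ 0.613  -0.0994  0.1026] [ 0.6528 -0.1365  0.1019] [ 0.6329  -0.11795  0.10225] 137.01085934266558
[ 0.6284 -0.0916  0.1026]
```

Request:
jog_arm --pt "0 0.054 0.006 0 0.03 0.003 0.42" --pt "0 0.03 0 0 0 0 0.42" --pt "0 0.018 0 0 0 0 0.42" --pt "0 0 0 0 0 0 0.42"

```text
time: 12.88
tool_pos: [0.6342, -0.111, 0.1406]
tcp_rot: [-1.564, -0.149, 0.144]
wrist_force: [-1.1, -0.5, 0.9]
width: 0.419
```

```bash
python3 - <<'E'
from h import *
plan(0.6335,-0.116,0.126,10.4)
E
```

```text
t=12.9 pos=[ 0.6342 -0.111   0.1406] yaw=10.7 tilt=0.2 q6=-0.40 w=0.42 F=[-1.1 -0.5  0.9] dyaw=-0.3 rows=1
[-0.0017, 0.0146, -0.0048, -0.0019, 0.0049, 0.0034]
```

Request:
jog_arm --pt "-0.001 0.0145 -0.005 -0.002 0.005 0.003 0.42" --pt "0 0 0 0 0 0 0.42" --pt "0 0 0 0 0 0 0.42"

```text
time: 13.25
tool_pos: [0.6365, -0.1162, 0.1285]
tcp_rot: [-1.568, -0.148, 0.139]
wrist_force: [-0.1, -0.6, -0.1]
width: 0.419
```

```bash
python3 - <<'E'
from h import *
plan(0.6335,-0.116,0.126,10.4)
E
```

```text
t=13.2 pos=[ 0.6365 -0.1162  0.1285] yaw=10.5 tilt=0.3 q6=-0.40 w=0.42 F=[-0.1 -0.6 -0.1] dyaw=-0.1 rows=1
[-0.003, 0.0025, 0.0007, 0.0022, 0.001, 0.0051]
```

Request:
jog_arm --pt "-0.002 0.002 0 0.002 0 0.004 0.42" --pt "0 0 0 0 0 0 0.0" --pt "0 0 0 0 0 0 0.0" --pt "0 0 0 0 0 0 0.0" --pt "0 0 0 0 0 0 0.0"

```text
time: 13.88
tool_pos: [0.6351, -0.1171, 0.1281]
tcp_rot: [-1.567, -0.145, 0.141]
wrist_force: [-0.8, 0.3, -0.8]
width: 0.148
```

Grip offset ≈ 0.079. Lift 9.5 mm and twist back.

Request:
jog_arm --pt "0 -0.0095 0 0 0 0 0" --pt "0 0 0 0 0 0 0" --pt "0 0 0 0 0 0 0"

```text
time: 14.25
tool_pos: [0.6348, -0.1169, 0.1376]
tcp_rot: [-1.566, -0.145, 0.141]
wrist_force: [0.5, 0.1, -2.3]
width: 0.146
```

Request:
jog_arm --pt "0 0 0 0 -0.13 0 0" --pt "0 0 0 0 -0.13 0 0" --pt "0 0 0 0 -0.13 0 0" --pt "0 -0.0005 0 0 -0.13 0 0" --pt "0 0 0 0 -0.13 0 0" --pt "0 -0.0005 0 0 -0.13 0 0" --pt "0 0 0 0 -0.13 0 0" --pt "0 0 0 0 -0.1 0 0" --pt "0 0 0 0 0 0 0"

```text
time: 15.38
tool_pos: [0.6336, -0.1163, 0.1362]
tcp_rot: [-1.352, -0.95, 0.951]
wrist_force: [0.3, 0.0, -2.1]
width: 0.149
```

```bash
python3 - <<'E'
from h import *
s,R,y=pose(); print(s["torque"]); plan(0.6345,-0.117,0.25,70.4)
E
```

```text
[-0.02525217 -0.04173459  0.03979484]
t=15.4 pos=[ 0.6336 -0.1163  0.1362] yaw=70.2 tilt=0.1 q6=-1.45 w=0.15 F=[ 0.3  0.  -2.1] dyaw=0.2 rows=3
[-0.0001, -0.0379, -0.0003, -0.0011, -0.0013, 0.0005]
[-0.0001, -0.0379, -0.0004, 0.0, -0.0013, 0.0]
[-0.0001, -0.0379, -0.0004, 0.0, -0.0013, 0.0]
```

Request:
jog_arm --pt "0 -0.012 0 0 0 0 0" --pt "0 -0.005 0 0 0 0 0"

```text
time: 15.62
tool_pos: [0.6333, -0.1162, 0.1537]
tcp_rot: [-1.352, -0.948, 0.949]
wrist_force: [1.2, -0.6, -1.1]
width: 0.15
```

Request:
jog_arm --pt "0 -0.045 0 0 0 0 0" --pt "0 -0.05 0 0 0 0 0" --pt "0 -0.015 0 0 0 0 0" --pt "0 0 0 0 0 0 0"

```text
time: 16.12
tool_pos: [0.634, -0.1163, 0.2671]
tcp_rot: [-1.355, -0.947, 0.946]
wrist_force: [-0.7, -0.1, -2.0]
width: 0.15
```

```bash
python3 - <<'E'
from h import *
plan(0.497,0.263,0.26,90)
E
```

```text
t=16.1 pos=[ 0.634  -0.1163  0.2671] yaw=69.9 tilt=0.1 q6=-1.44 w=0.15 F=[-0.7 -0.1 -2. ] dyaw=20.1 rows=8
[0.0386, 0.0009, 0.0324, 0.0001, -0.0439, 0.0011]
[0.04, 0.0009, 0.0307, 0.0, -0.0439, 0.0]
[0.0413, 0.0009, 0.0289, 0.0, -0.0439, 0.0]
[0.0425, 0.0009, 0.027, 0.0, -0.0439, 0.0]
[0.0437, 0.0009, 0.0252, 0.0, -0.0439, 0.0]
[0.0448, 0.0009, 0.0232, 0.0, -0.0439, 0.0]
[0.0457, 0.0009, 0.0212, 0.0, -0.0439, 0.0]
[0.0466, 0.0009, 0.0192, 0.0, -0.0439, 0.0]
```

Request:
jog_arm --pt "0.039 0 0.032 0 -0.044 0 0" --pt "0.04 0 0.031 0 -0.044 0 0" --pt "0.041 0 0.029 0 -0.044 0 0" --pt "0.042 0 0.027 0 -0.044 0 0" --pt "0.044 0 0.025 0 -0.044 0 0" --pt "0.045 0 0.023 0 -0.044 0 0" --pt "0.045 0.002 0.021 0 -0.044 0 0" --pt "0.034 0.002 0.013 0 -0.034 0 0" --pt "0 0 0 0 0 0 0" --pt "0 0 0 0 0 0 0"

```text
time: 17.38
tool_pos: [0.4866, 0.2562, 0.2372]
tcp_rot: [-1.19, -1.178, 1.228]
wrist_force: [0.1, -0.2, -1.8]
width: 0.15
```

```bash
python3 - <<'E'
from h import *
plan(0.497,0.265,0.090,90,n=4)
E
```

```text
t=17.4 pos=[0.4866 0.2562 0.2372] yaw=89.8 tilt=2.0 q6=-1.14 w=0.15 F=[ 0.1 -0.2 -1.8] dyaw=0.2 rows=4
[0.0025, 0.0367, -0.0039, -0.0343, -0.0009, -0.007]
[0.0022, 0.0368, -0.0026, 0.0, -0.0007, 0.0]
[0.0022, 0.0368, -0.0026, 0.0, -0.0007, 0.0]
[0.0022, 0.0368, -0.0026, 0.0, -0.0007, 0.0]
```

Request:
jog_arm --pt "0.003 0.037 -0.004 -0.034 0 -0.007 0" --pt "0.002 0.037 -0.003 0 0 0 0" --pt "0.002 0.037 -0.002 0 0 0 0" --pt "0.001 0.025 -0.002 0 0 0 0" --pt "0 0 0 0 0 0 0" --pt "0 0 0 0 0 0 0"

```text
time: 18.12
tool_pos: [0.4982, 0.2567, 0.0949]
tcp_rot: [-1.216, -1.197, 1.202]
wrist_force: [-0.3, 0.4, -1.5]
width: 0.148
```

```bash
python3 - <<'E'
from h import *
plan(0.497,0.265,0.082,90)
E
```

```text
t=18.1 pos=[0.4982 0.2567 0.0949] yaw=89.2 tilt=0.2 q6=-1.12 w=0.15 F=[-0.3  0.4 -1.5] dyaw=0.8 rows=1
[0.0083, 0.0128, 0.0013, -0.0016, -0.0132, -0.003]
```

Request:
jog_arm --pt "0.005 0.0105 0 0 0 0 0" --pt "0 0 0 0 0 0 0" --pt "0 0.003 0 0 0 0 0" --pt "0 0 0 0 0 0 0"

```text
time: 18.62
tool_pos: [0.5006, 0.2628, 0.084]
tcp_rot: [-1.219, -1.202, 1.198]
wrist_force: [-0.1, -0.2, -1.7]
width: 0.147
```

Request:
jog_arm --pt "0 0.003 0 0 0 0 0" --pt "0 0 0 0 0 0 0"

```text
time: 18.88
tool_pos: [0.5021, 0.2633, 0.0831]
tcp_rot: [-1.22, -1.205, 1.196]
wrist_force: [0.5, -0.6, -2.8]
width: 0.145
```

Request:
jog_arm --pt "0 0.002 0 0 0 0 0" --pt "0 0 0 0 0 0 0.2" --pt "0 0 0 0 0 0 0.4" --pt "0 0 0 0 0 0 0.4" --pt "0 -0.03 0 0 0 0 0.4" --pt "0 -0.05 0 0 0 0 0.4" --pt "0 -0.05 0 0 0 0 0.4" --pt "0 -0.03 0 0 0 0 0.4" --pt "0 0 0 0 0 0 0.4"

```text
time: 20.0
tool_pos: [0.5006, 0.2632, 0.2449]
tcp_rot: [-1.22, -1.203, 1.197]
wrist_force: [0.0, -0.1, 0.2]
width: 0.399
```

```bash
python3 - <<'E'
from h import *
p=read_camera("wrist"); w=world(p)
for c in("orange",):
  for m,n,ce in blobs(p,c,100):
    P=w[m]; zt=np.nanpercentile(P[:,2],90); print(c,n,np.round(ce),zt,[np.round(v,4) for v in bar(w,m,zt,.006)])
p=read_camera("top"); w=world(p)
for m,n,ce in blobs(p,"blue",150):
    P=w[m]; zt=np.nanpercentile(P[:,2],90); print("top",n,np.round(ce),zt,[np.round(v,4) for v in bar(w,m,zt,.006)])
plan(0.6,-0.26,0.25,-46)
E
```

```text
orange 459 [312. 181.] 0.09147027886774439 [array([0.5009, 0.2607]), array([0.4983, 0.2601]), np.float64(179.591), np.float64(174.5112), array([32.2396, 13.1235]), np.float64(0.0909), np.int64(175)]
orange 870 [328. 255.] 0.09202016411173844 [array([0.5888, 0.2755]), array([0.5871, 0.275 ]), np.float64(179.6598), np.float64(179.0877), array([35.3155, 13.2524]), np.float64(0.0915), np.int64(370)]
top 313 [475. 109.] 0.15371800054836482 [array([ 0.7598, -0.4427]), array([ 0.7592, -0.4421]), np.float64(135.2768), np.float64(146.3196), array([41.9496, 39.9627]), np.float64(0.1515), np.int64(224)]
top 212 [399. 176.] 0.08832915651537568 [array([ 0.6101, -0.2735]), array([ 0.6096, -0.2743]), np.float64(46.2898), np.float64(41.0907), array([34.5163, 14.9667]), np.float64(0.0869), np.int64(83)]
top 227 [392. 243.] 0.08859018282158786 [array([ 0.444 , -0.2529]), array([ 0.4437, -0.2527]), np.float64(179.4476), np.float64(177.4886), array([33.6868, 12.5675]), np.float64(0.0874), np.int64(81)]
t=20.1 pos=[0.4988 0.2623 0.2413] yaw=89.3 tilt=0.2 q6=-1.12 w=0.40 F=[ 0.4  0.3 -0.3] dyaw=44.7 rows=10
[-0.0521, -0.0007, -0.0108, -0.0001, -0.0781, -0.003]
[-0.0528, -0.0009, -0.0067, 0.0, -0.0781, 0.0]
[-0.0531, -0.0009, -0.0026, 0.0, -0.0781, 0.0]
[-0.0532, -0.0009, 0.0016, 0.0, -0.0781, 0.0]
[-0.0529, -0.0009, 0.0057, 0.0, -0.0781, 0.0]
[-0.0523, -0.0009, 0.0098, 0.0, -0.0781, 0.0]
[-0.0514, -0.0009, 0.0139, 0.0, -0.0781, 0.0]
[-0.0501, -0.0009, 0.0179, 0.0, -0.0781, 0.0]
[-0.0486, -0.0009, 0.0217, 0.0, -0.0781, 0.0]
[-0.0467, -0.0009, 0.0254, 0.0, -0.0781, 0.0]
```

```bash
python3 - <<'E'
from h import *
plan(0.6,-0.25,0.24,-46,n=(15,-180))
E
```

```text
t=20.1 pos=[0.4988 0.2623 0.2413] yaw=89.3 tilt=0.2 q6=-1.12 w=0.40 F=[ 0.4  0.3 -0.3] dyaw=-135.3 rows=15
[-0.0341, 0.0002, -0.0072, 0.0002, 0.1574, -0.003]
[-0.0325, 0.0001, -0.0124, 0.0, 0.1574, 0.0]
[-0.0302, 0.0001, -0.0174, 0.0, 0.1574, 0.0]
[-0.0271, 0.0001, -0.0219, 0.0, 0.1574, 0.0]
[-0.0233, 0.0001, -0.0259, 0.0, 0.1574, 0.0]
[-0.019, 0.0001, -0.0292, 0.0, 0.1574, 0.0]
[-0.0141, 0.0001, -0.0318, 0.0, 0.1574, 0.0]
[-0.009, 0.0001, -0.0336, 0.0, 0.1574, 0.0]
[-0.0036, 0.0001, -0.0346, 0.0, 0.1574, 0.0]
[0.0019, 0.0001, -0.0348, 0.0, 0.1574, 0.0]
[0.0073, 0.0001, -0.034, 0.0, 0.1574, 0.0]
[0.0125, 0.0001, -0.0325, 0.0, 0.1574, 0.0]
[0.0175, 0.0001, -0.0301, 0.0, 0.1574, 0.0]
[0.022, 0.0001, -0.027, 0.0, 0.1574, 0.0]
[0.0259, 0.0001, -0.0232, 0.0, 0.1574, 0.0]
```

Request:
jog_arm --pt "-0.034 0 -0.007 0 0.157 0 0.42" --pt "-0.033 0 -0.012 0 0.157 0 0.42" --pt "-0.03 0 -0.017 0 0.157 0 0.42" --pt "-0.027 0 -0.022 0 0.157 0 0.42" --pt "-0.023 0 -0.026 0 0.157 0 0.42" --pt "-0.019 0 -0.029 0 0.157 0 0.42" --pt "-0.014 0 -0.032 0 0.157 0 0.42" --pt "-0.009 0 -0.034 0 0.157 0 0.42" --pt "-0.004 0 -0.035 0 0.157 0 0.42" --pt "0.002 0 -0.035 0 0.157 0 0.42"

```text
time: 21.35
tool_pos: [0.5459, -0.0904, 0.2135]
tcp_rot: [-1.577, 0.081, -0.012]
wrist_force: [0.4, 0.5, 0.1]
width: 0.418
```

Request:
jog_arm --pt "0.007 0 -0.034 0 0.157 0 0.42" --pt "0.012 0 -0.033 0 0.157 0 0.42" --pt "0.018 0 -0.03 0 0.157 0 0.42" --pt "0.022 0 -0.027 0 0.157 0 0.42" --pt "0.024 0 -0.022 0 0.13 0 0.42" --pt "0 0 0 0 0 0 0.42" --pt "0 0 0 0 0 0 0.42"

```text
time: 22.22
tool_pos: [0.5596, -0.2646, 0.1914]
tcp_rot: [-1.491, 0.719, -0.605]
wrist_force: [-0.4, 0.2, -1.0]
width: 0.418
```

```bash
python3 - <<'E'
from h import *
p=read_camera("wrist"); w=world(p); cv2.imwrite("pics/w4.png",p["img"])
for m,n,ce in blobs(p,"blue",200):
    P=w[m]; zt=np.nanpercentile(P[:,2],90); print(n,np.round(ce),zt,[np.round(v,4) for v in bar(w,m,zt,.006)])
plan(0.611,-0.274,0.15,-46)
E
```

```text
1893 [371. 157.] 0.08899398487195968 [array([ 0.6104, -0.2764]), array([ 0.6108, -0.2754]), np.float64(42.486), np.float64(42.4239), array([35.2767, 14.1655]), np.float64(0.0884), np.int64(801)]
1289 [235. 263.] 0.08879910008579164 [array([ 0.4436, -0.2552]), array([ 0.4458, -0.2547]), np.float64(176.0667), np.float64(175.9857), array([36.1779, 14.0899]), np.float64(0.0882), np.int64(504)]
t=22.3 pos=[ 0.5595 -0.2644  0.1914] yaw=-48.5 tilt=4.2 q6=0.39 w=0.42 F=[-0.1 -1.2 -1.2] dyaw=2.5 rows=2
[0.0217, 0.0187, 0.017, 0.0495, -0.0202, -0.0549]
[0.021, 0.0207, 0.0156, 0.0, -0.0216, 0.0]
```

Request:
jog_arm --pt "0.022 0.01 0.017 0.05 -0.013 -0.055 0.42" --pt "0.021 0.02 0.015 0 -0.013 0 0.42" --pt "0 0.01 0 0 0 0 0.42" --pt "0 0 0 0 0 0 0.42"

```text
time: 22.78
tool_pos: [0.6111, -0.2699, 0.1471]
tcp_rot: [-1.475, 0.634, -0.632]
wrist_force: [-0.8, -0.1, 0.4]
width: 0.427
```

```bash
python3 - <<'E'
from h import *
plan(0.6112,-0.2755,0.078,-47)
E
```

```text
t=22.8 pos=[ 0.6111 -0.2699  0.1471] yaw=-46.5 tilt=0.1 q6=0.36 w=0.43 F=[-0.8 -0.1  0.4] dyaw=-0.5 rows=2
[0.0021, 0.0345, -0.0019, -0.0011, 0.0048, -0.0019]
[0.0021, 0.0345, -0.0019, 0.0, 0.0048, 0.0]
```

Request:
jog_arm --pt "0.002 0.03 -0.002 0 0.009 0 0.42" --pt "0.002 0.026 -0.002 0 0 0 0.42" --pt "0 0.008 0 0 0 0 0.42" --pt "0 0 0 0 0 0 0.42"

```text
time: 23.28
tool_pos: [0.6108, -0.2741, 0.0858]
tcp_rot: [-1.473, 0.637, -0.641]
wrist_force: [-0.2, 0.3, -0.1]
width: 0.418
```

```bash
python3 - <<'E'
from h import *
plan(0.6112,-0.2755,0.077,-47)
E
```

```text
t=23.3 pos=[ 0.6108 -0.2741  0.0858] yaw=-46.9 tilt=0.2 q6=0.36 w=0.42 F=[-0.2  0.3 -0.1] dyaw=-0.1 rows=1
[0.0012, 0.0088, -0.0007, -0.0023, 0.0025, 0.0013]
```

Request:
jog_arm --pt "0.001 0.009 0 0 0 0 0.42" --pt "0 0 0 0 0 0 0.42" --pt "0 0 0 0 0 0 0.0" --pt "0 0 0 0 0 0 0.0" --pt "0 0 0 0 0 0 0.0" --pt "0 0 0 0 0 0 0.0"

```text
time: 24.02
tool_pos: [0.6131, -0.2754, 0.0795]
tcp_rot: [-1.473, 0.633, -0.644]
wrist_force: [-0.5, 1.2, -0.8]
width: 0.15
```

```bash
python3 - <<'E'
from h import *
plan(0.6112,-0.2755,0.077,-47)
E
```

```text
t=24.0 pos=[ 0.6131 -0.2754  0.0795] yaw=-46.8 tilt=0.4 q6=0.36 w=0.15 F=[-0.5  1.2 -0.8] dyaw=-0.2 rows=1
[-0.0012, 0.0024, -0.0015, -0.0038, 0.0028, 0.0054]
```

Request:
jog_arm --pt "0 -0.03 0 0 0 0 0" --pt "0 -0.055 0 0 0 0 0" --pt "0 -0.055 0 0 0 0 0" --pt "0 -0.03 0 0 0 0 0" --pt "0 0 0 0 0 0 0"

```text
time: 24.65
tool_pos: [0.6104, -0.2744, 0.2508]
tcp_rot: [-1.473, 0.639, -0.639]
wrist_force: [0.3, 0.0, -2.0]
width: 0.146
```

```bash
python3 - <<'E'
from h import *
plan(0.634,-0.1165,0.26,70.2,n=(13,180))
E
```

```text
t=24.6 pos=[ 0.6104 -0.2744  0.2508] yaw=-46.8 tilt=0.1 q6=0.36 w=0.15 F=[ 0.3  0.  -2. ] dyaw=117.0 rows=13
[-0.0076, -0.0007, 0.0096, -0.0016, -0.1571, -0.0004]
[-0.006, -0.0007, 0.0107, 0.0, -0.1571, 0.0]
[-0.0043, -0.0007, 0.0115, 0.0, -0.1571, 0.0]
[-0.0024, -0.0007, 0.012, 0.0, -0.1571, 0.0]
[-0.0005, -0.0007, 0.0123, 0.0, -0.1571, 0.0]
[0.0014, -0.0007, 0.0122, 0.0, -0.1571, 0.0]
[0.0033, -0.0007, 0.0118, 0.0, -0.1571, 0.0]
[0.0051, -0.0007, 0.0112, 0.0, -0.1571, 0.0]
[0.0068, -0.0007, 0.0102, 0.0, -0.1571, 0.0]
[0.0083, -0.0007, 0.009, 0.0, -0.1571, 0.0]
[0.0096, -0.0007, 0.0076, 0.0, -0.1571, 0.0]
[0.0107, -0.0007, 0.006, 0.0, -0.1571, 0.0]
[0.0115, -0.0007, 0.0043, 0.0, -0.1571, 0.0]
```

Request:
jog_arm --pt "-0.008 -0.001 0.01 0 -0.157 0 0" --pt "-0.006 -0.001 0.011 0 -0.157 0 0" --pt "-0.004 -0.001 0.012 0 -0.157 0 0" --pt "-0.002 -0.001 0.012 0 -0.157 0 0" --pt "0 -0.001 0.012 0 -0.157 0 0" --pt "0.001 -0.001 0.012 0 -0.157 0 0" --pt "0.003 -0.001 0.012 0 -0.157 0 0" --pt "0.005 -0.001 0.011 0 -0.157 0 0" --pt "0.007 -0.001 0.01 0 -0.157 0 0" --pt "0.008 -0.001 0.009 0 -0.157 0 0"

```text
time: 25.9
tool_pos: [0.6152, -0.1459, 0.2316]
tcp_rot: [-1.45, -0.602, 0.647]
wrist_force: [-0.1, -1.3, -2.4]
width: 0.146
```

Request:
jog_arm --pt "0.01 -0.001 0.008 0 -0.157 0 0" --pt "0.011 -0.001 0.006 0 -0.157 0 0" --pt "0.011 -0.001 0.004 0 -0.13 0 0" --pt "0 0 0 0 0 0 0" --pt "0 0 0 0 0 0 0"

```text
time: 26.52
tool_pos: [0.6129, -0.1061, 0.2211]
tcp_rot: [-1.291, -0.942, 0.998]
wrist_force: [-0.2, 1.0, -1.8]
width: 0.146
```

```bash
python3 - <<'E'
from h import *
plan(0.634,-0.1165,0.20,70.2)
E
```

```text
t=26.5 pos=[ 0.6129 -0.1061  0.2211] yaw=72.2 tilt=3.4 q6=-1.48 w=0.15 F=[-0.2  1.  -1.8] dyaw=-2.0 rows=1
[-0.0035, 0.0197, -0.0245, -0.0585, 0.0342, -0.0001]
```

Request:
jog_arm --pt "-0.004 0 -0.023 -0.058 0.034 0 0" --pt "0 0 0 0 0 0 0" --pt "0 0 0 0 0 0 0"

```text
time: 26.9
tool_pos: [0.6319, -0.118, 0.2173]
tcp_rot: [-1.352, -0.944, 0.949]
wrist_force: [-0.1, 0.2, -2.8]
width: 0.148
```

```bash
python3 - <<'E'
from h import *
plan(0.634,-0.1165,0.19,70.2)
E
```

```text
t=26.9 pos=[ 0.6319 -0.118   0.2173] yaw=69.9 tilt=0.3 q6=-1.44 w=0.15 F=[-0.1  0.2 -2.8] dyaw=0.3 rows=1
[0.0021, 0.0273, -0.0016, -0.0047, -0.0052, -0.001]
```

Request:
jog_arm --pt "0.001 0.022 -0.001 -0.005 -0.005 0 0" --pt "0 0.004 0 0 0 0 0" --pt "0 0 0 0 0 0 0"

```text
time: 27.28
tool_pos: [0.6325, -0.1175, 0.1917]
tcp_rot: [-1.353, -0.949, 0.951]
wrist_force: [0.2, -0.5, -2.0]
width: 0.148
```

```bash
python3 - <<'E'
from h import *
p=read_camera("wrist"); w=world(p)
cv2.imwrite("pics/w5.png",cv2.resize(p["img"][80:320,160:480],None,fx=2.5,fy=2.5))
plan(0.6328,-0.1168,0.177,70.2)
E
```

```text
t=27.3 pos=[ 0.6324 -0.1175  0.1916] yaw=70.1 tilt=0.1 q6=-1.45 w=0.15 F=[-0.4  0.4 -2.2] dyaw=0.1 rows=1
[0.0008, 0.0146, -0.0002, -0.0011, -0.001, -0.001]
```

View pics/w5.png

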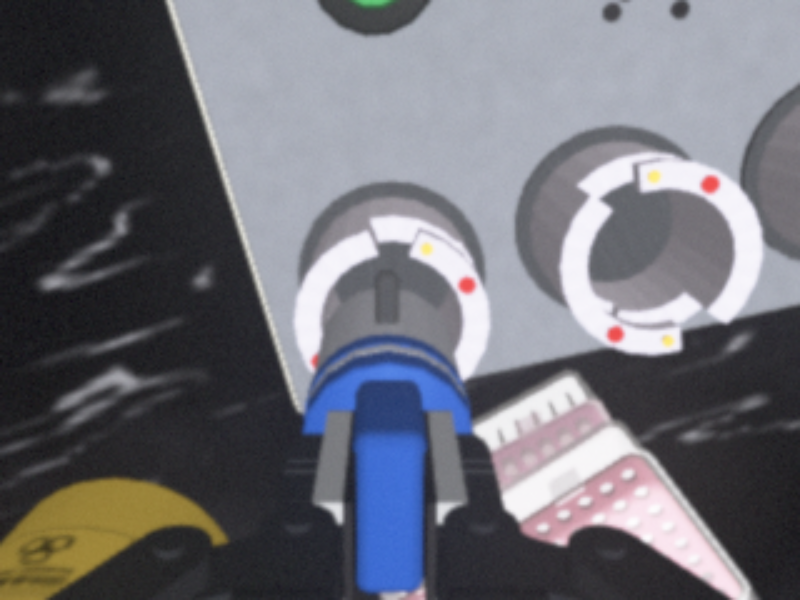

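Request:
jog_arm --pt "0 0.015 0 0 0 0 0" --pt "0 0.015 0 0 0 0 0" --pt "0 0 0 0 0 0 0"

```text
time: 27.7
tool_pos: [0.6404, -0.1198, 0.1821]
tcp_rot: [-1.371, -0.964, 0.942]
wrist_force: [1.0, -0.1, -2.9]
width: 0.147
```

```bash
python3 - <<'E'
from h import *
plan(0.6328,-0.1168,0.136,70.2)
E
```

```text
t=27.7 pos=[ 0.6404 -0.1198  0.1821] yaw=70.2 tilt=1.2 q6=-1.45 w=0.15 F=[ 1.  -0.1 -2.9] dyaw=0.0 rows=1
[0.0003, 0.0459, 0.0091, 0.0218, -0.0006, 0.0003]
```

Request:
jog_arm --pt "0 -0.015 0.008 0.022 0 0 0" --pt "0 0 0 0 0 0 0" --pt "0 0 0 0 0 0 0"

```text
time: 28.08
tool_pos: [0.6328, -0.117, 0.197]
tcp_rot: [-1.354, -0.952, 0.95]
wrist_force: [-0.4, 0.1, -2.1]
width: 0.152
```

```bash
python3 - <<'E'
from h import *
p=read_camera("wrist"); w=world(p); s,R,y=pose()
T=p["world_from_camera"]
m=[b for b in blobs(p,"blue",200)]
for b,n,ce in m:
    P=w[b]; print(n,np.round(ce),np.nanmin(P,0),np.nanmax(P,0))
# cap shoulder: blue pixels; can steel body points
W=w.reshape(-1,3); L=(W-s["tool_pos"])@R  # tool coords
k=(np.hypot(L[:,0],L[:,2])<.035)&(L[:,1]>.02)&(L[:,1]<.06)
from scipy.optimize import least_squares
Q=L[k]; Q=Q[np.hypot(Q[:,0],Q[:,2])<.026]
f=lambda c: np.hypot(Q[:,0]-c[0],Q[:,2]-c[1])-.020
r=least_squares(f,[0,0],loss="soft_l1",f_scale=.001); print("can axis in tool x,z",r.x,len(Q),np.std(f(r.x)), "world off",R@[r.x[0],0,r.x[1]])
# ring tops
k=(abs(W[:,2]-.1018)<.002); Z=W[k]
for c in [(0.6335,-0.117),(0.6416,-0.033)]:
    Y=Z[np.hypot(Z[:,0]-c[0],Z[:,1]-c[1])<.035][:,:2]
    g=lambda c: np.clip(np.abs(np.hypot(Y[:,0]-c[0],Y[:,1]-c[1])-.0265)-.004,0,None)
    r=least_squares(g,c); print("ring",r.x,len(Y),r.cost)
plan(0.6328,-0.1168,0.19,70.2)
cv2.imwrite("pics/w6.png",cv2.resize(p["img"][80:320,160:480],None,fx=2.5,fy=2.5))
E
```

```text
4091 [65. 31.] [ 0.3768726  -0.33745363 -0.00159326] [ 0.46348879 -0.23437363  0.09133914]
3519 [315. 260.] [ 6.12715142e-01 -1.96532405e-01 -1.69038154e-04] [ 0.80626444 -0.09853382  0.21291023]
can axis in tool x,z [-0.00153133 -0.00014783] 1403 0.000994651222125805 world off [-3.80641594e-04 -1.49061971e-03 -6.05641955e-07]
ring [ 0.63206592 -0.11781131] 1189 4.3009454605870355e-07
ring [ 0.64094955 -0.03344662] 1884 2.600299502822634e-06
t=28.1 pos=[ 0.6329 -0.1171  0.197 ] yaw=70.2 tilt=0.1 q6=-1.45 w=0.15 F=[ 0.7  0.2 -2.9] dyaw=0.0 rows=1
[0.0002, 0.007, 0.0002, 0.0014, -0.0007, 0.0005]
```

View pics/w6.png

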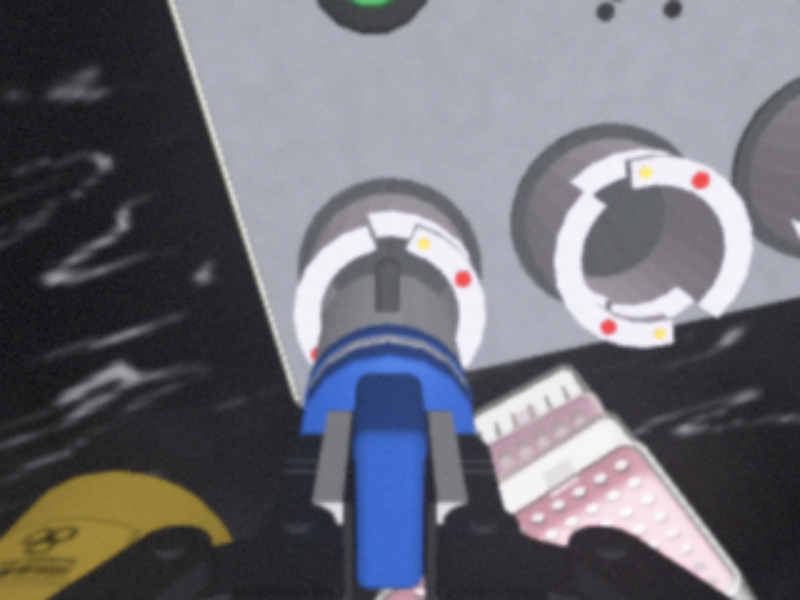

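```bash
python3 - <<'E'
from h import *
from scipy.optimize import least_squares
p=read_camera("wrist"); w=world(p); s,R,y=pose()
L=(w.reshape(-1,3)-s["tool_pos"])@R; L=L[~np.isnan(L[:,0])]
Q=L[(np.hypot(L[:,0],L[:,2])<.025)&(L[:,1]>.015)&(L[:,1]<.078)]
f=lambda c: np.hypot(Q[:,0]-c[0]-c[2]*(Q[:,1]-.05),Q[:,2]-c[1]-c[3]*(Q[:,1]-.05))-.020
r=least_squares(f,[0,0,0,0],loss="soft_l1",f_scale=.0007); e=f(r.x); print(r.x,len(Q),np.median(abs(e)),Q[:,1].min(),Q[:,1].max())
g=abs(e)<.0015; print("rows used y",np.percentile(Q[g,1],[0,5,50,95,100]))
for lo in np.arange(.015,.08,.008):
    q=Q[(Q[:,1]>=lo)&(Q[:,1]<lo+.008)]
    if len(q)>20: print(round(lo,3),len(q),"zmax",np.percentile(q[:,2],98).round(4),"x",np.percentile(q[:,0],[2,98]).round(4))
# foot end along tool y
k=L[(np.hypot(L[:,0],L[:,2])<.021)&(L[:,1]>.06)&(L[:,1]<.09)]; print(np.percentile(k[:,1],[50,90,98,100]))
E
```

```text
[-1.65988249e-03  8.80169371e-05 -1.30510395e-02  6.75456077e-02] 2598 0.0005588988077898337 0.015012575447846191 0.0755027356883484
rows used y [0.01602583 0.01739694 0.0316749  0.06850653 0.07550274]
0.015 1081 zmax 0.0189 x [-0.0196  0.0171]
0.023 397 zmax 0.0197 x [-0.02    0.0164]
0.031 245 zmax 0.0199 x [-0.0197  0.0161]
0.039 324 zmax 0.0244 x [-0.0186  0.0157]
0.047 184 zmax 0.0199 x [-0.0193  0.016 ]
0.055 165 zmax 0.0201 x [-0.0194  0.0161]
0.063 137 zmax 0.0204 x [-0.0192  0.0157]
0.071 65 zmax 0.0206 x [-0.0196  0.0157]
[0.06671672 0.07331005 0.07472342 0.07550274]
```

Request:
jog_arm --pt "0.001 0.005 0 -0.025 0 0 0" --pt "0 0.004 0 0 0 0 0" --pt "0 0.004 0 0 0 0 0" --pt "0 0 0 0 0 0 0"

```text
time: 28.68
tool_pos: [0.6321, -0.116, 0.1798]
tcp_rot: [-1.371, -0.963, 0.943]
wrist_force: [-0.1, 1.1, -2.4]
width: 0.143
```

Request:
jog_arm --pt "0 0.005 0 0 0 0 0" --pt "0 0.005 0 0 0 0 0" --pt "0 0 0 0 0 0 0"

```text
time: 29.05
tool_pos: [0.6326, -0.1162, 0.1691]
tcp_rot: [-1.371, -0.963, 0.943]
wrist_force: [0.2, -0.3, -2.3]
width: 0.147
```

Request:
jog_arm --pt "0 0.005 0 0 0 0 0" --pt "0 0.005 0 0 0 0 0" --pt "0 0.005 0 0 0 0 0" --pt "0 0.003 0 0 0 0 0" --pt "0 0 0 0 0 0 0"

```text
time: 29.68
tool_pos: [0.633, -0.1164, 0.1499]
tcp_rot: [-1.371, -0.963, 0.943]
wrist_force: [-0.6, 0.3, -0.3]
width: 0.148
```

```bash
python3 - <<'E'
from h import *
plan(0.6328,-0.1168,0.136,70.2)
E
```

```text
t=29.7 pos=[ 0.633  -0.1164  0.1499] yaw=70.2 tilt=1.2 q6=-1.44 w=0.15 F=[-0.6  0.3 -0.3] dyaw=0.0 rows=1
[-0.0005, 0.0139, 0.0004, 0.0214, -0.0008, -0.0002]
```

Request:
jog_arm --pt "0 0.004 0 0 0 0 0" --pt "0 0 0 0 0 0 0"

```text
time: 29.92
tool_pos: [0.6332, -0.1164, 0.1458]
tcp_rot: [-1.372, -0.963, 0.943]
wrist_force: [-0.3, -0.0, -2.9]
width: 0.148
```

Request:
jog_arm --pt "0 0.004 0 0 0 0 0" --pt "0 0.003 0 0 0 0 0" --pt "0 0 0 0 0 0 0"

```text
time: 30.3
tool_pos: [0.6335, -0.1165, 0.1385]
tcp_rot: [-1.372, -0.963, 0.942]
wrist_force: [-0.2, 0.1, -1.8]
width: 0.151
```

Request:
jog_arm --pt "0 0.003 0 0 0 0 0" --pt "0 0.002 0 0 0 0 0" --pt "0 0 0 0 0 0 0"

```text
time: 30.68
tool_pos: [0.6338, -0.1166, 0.134]
tcp_rot: [-1.372, -0.963, 0.942]
wrist_force: [-1.4, 1.4, -0.1]
width: 0.147
```

Request:
jog_arm --pt "0 -0.0015 0 0 0 0 0" --pt "0 0 0 0 0.1 0 0" --pt "0 0 0 0 0.13 0 0" --pt "0 0 0 0 0.13 0 0" --pt "0 0 0 0 0 0 0"

```text
time: 31.3
tool_pos: [0.6341, -0.1167, 0.1353]
tcp_rot: [-1.482, -0.682, 0.655]
wrist_force: [-1.1, 0.6, -3.1]
width: 0.147
```

```bash
python3 - <<'E'
from h import *
s,R,y=pose(); print(s["torque"]); plan(0.6338,-0.1166,0.1355,10.2)
E
```

```text
[-0.01850855  0.03272431  0.00517649]
t=31.3 pos=[ 0.6341 -0.1167  0.1353] yaw=49.0 tilt=1.3 q6=-1.07 w=0.15 F=[-1.1  0.6 -3.1] dyaw=-38.8 rows=4
[-0.0, -0.0001, 0.0001, 0.021, 0.1691, 0.0103]
[-0.0, -0.0001, 0.0001, 0.0, 0.1692, 0.0]
[-0.0001, -0.0001, 0.0001, 0.0, 0.1692, 0.0]
[-0.0001, -0.0001, 0.0, 0.0, 0.1692, 0.0]
```

Request:
jog_arm --pt "0 0 0 0 0.13 0 0" --pt "0 0 0 0 0.13 0 0" --pt "0 0 0 0 0.13 0 0" --pt "0 0 0 0 0.13 0 0" --pt "0 0 0 0 0.13 0 0" --pt "0 0 0 0 0.03 0 0" --pt "0 0 0 0 0 0 0"

```text
time: 32.17
tool_pos: [0.6333, -0.1166, 0.1345]
tcp_rot: [-1.576, -0.151, 0.12]
wrist_force: [0.5, 0.1, -2.5]
width: 0.147
```

```bash
python3 - <<'E'
from h import *
s,R,y=pose(); print(s["torque"]); plan(0.6338,-0.1166,0.1275,10.2)
E
```

```text
[-0.0328988   0.02163334 -0.04967609]
t=32.2 pos=[ 0.6333 -0.1166  0.1345] yaw=9.9 tilt=1.2 q6=-0.39 w=0.15 F=[ 0.5  0.1 -2.5] dyaw=0.3 rows=1
[0.0003, 0.007, -0.0, 0.011, -0.0058, 0.0186]
```

Angle reached (9.9°); lower into the notches.

Request:
jog_arm --pt "0 0.004 0 0 0 0 0" --pt "0 0.004 0 0 0 0 0" --pt "0 0 0 0 0 0 0"

```text
time: 32.55
tool_pos: [0.6338, -0.1168, 0.1272]
tcp_rot: [-1.576, -0.154, 0.123]
wrist_force: [-1.1, -0.1, 1.3]
width: 0.146
```

Request:
jog_arm --pt "0 0 0 0 0 0 0.2" --pt "0 0 0 0 0 0 0.35" --pt "0 0 0 0 0 0 0.35" --pt "0 -0.02 0 0 0 0 0.4" --pt "0 -0.045 0 0 0 0 0.42" --pt "0 -0.04 0 0 0 0 0.42" --pt "0 0 0 0 0 0 0.42"

```text
time: 33.42
tool_pos: [0.6333, -0.116, 0.2398]
tcp_rot: [-1.577, -0.159, 0.119]
wrist_force: [0.9, 0.3, -0.4]
width: 0.421
```

```bash
python3 - <<'E'
from h import *
p=read_camera("wrist"); w=world(p)
for b in blobs(p,"blue",200):
    P=w[b[0]]; zt=np.nanpercentile(P[:,2],90); print(b[1],np.round(b[2]),zt,[np.round(v,4) for v in bar(w,b[0],zt,.006)])
p=read_camera("top"); w=world(p)
for m,n,ce in blobs(p,"blue",150):
    P=w[m]; zt=np.nanpercentile(P[:,2],90); print("top",n,np.round(ce),zt,[np.round(v,4) for v in bar(w,m,zt,.006)])
plan(0.44,-0.24,0.23,88)
E
```

```text
1516 [312. 194.] 0.1379745061359626 [array([ 0.6344, -0.1169]), array([ 0.634 , -0.1157]), np.float64(99.4802), np.float64(99.7242), array([35.3279, 13.5064]), np.float64(0.1374), np.int64(664)]
1582 [118. 229.] 0.08869562696270987 [array([ 0.4349, -0.2089]), array([ 0.4359, -0.2077]), np.float64(177.3816), np.float64(175.3993), array([35.4328, 13.9627]), np.float64(0.0883), np.int64(506)]
397 [116. 277.] 0.010600373793116636 [array([ 0.3943, -0.3167]), array([ 0.3944, -0.3152]), np.float64(150.6584), np.float64(151.3226), array([51.0487, 12.551 ]), np.float64(0.0093), np.int64(340)]
top 314 [475. 109.] 0.15344899795781863 [array([ 0.7591, -0.4422]), array([ 0.7594, -0.4427]), np.float64(105.169), np.float64(152.4681), array([40.8125, 40.2489]), np.float64(0.1513), np.int64(226)]
top 224 [373. 247.] 0.08849623680416059 [array([ 0.4342, -0.2073]), array([ 0.4344, -0.2073]), np.float64(179.8709), np.float64(177.8276), array([33.5143, 12.8697]), np.float64(0.0868), np.int64(86)]
t=33.5 pos=[ 0.631  -0.1155  0.2352] yaw=10.1 tilt=1.2 q6=-0.39 w=0.42 F=[-0.9 -0.6 -0.5] dyaw=77.9 rows=8
[-0.0263, 0.0003, -0.0111, 0.0119, -0.17, 0.0172]
[-0.0277, 0.0006, -0.0065, 0.0, -0.1699, 0.0]
[-0.0284, 0.0006, -0.0017, 0.0, -0.1699, 0.0]
[-0.0283, 0.0006, 0.0031, 0.0, -0.1699, 0.0]
[-0.0274, 0.0006, 0.0078, 0.0, -0.1699, 0.0]
[-0.0257, 0.0006, 0.0124, 0.0, -0.1699, 0.0]
[-0.0232, 0.0006, 0.0165, 0.0, -0.1699, 0.0]
[-0.0201, 0.0006, 0.0202, 0.0, -0.1699, 0.0]
```

Request:
jog_arm --pt "-0.026 0 -0.011 0.012 -0.165 0.017 0.42" --pt "-0.028 0 -0.007 0 -0.165 0 0.42" --pt "-0.028 0 -0.002 0 -0.165 0 0.42" --pt "-0.028 0 0.003 0 -0.165 0 0.42" --pt "-0.027 0 0.008 0 -0.165 0 0.42" --pt "-0.026 0 0.012 0 -0.165 0 0.42" --pt "-0.018 0 0.017 0 -0.165 0 0.42" --pt "0 0 0.02 0 -0.165 0 0.42" --pt "0 0 0 0 0 0 0.42"

```text
time: 34.65
tool_pos: [0.4323, -0.2147, 0.2196]
tcp_rot: [-1.195, -1.172, 1.191]
wrist_force: [0.4, 0.1, -0.6]
width: 0.42
```

```bash
python3 - <<'E'
from h import *
p=read_camera("wrist"); w=world(p)
for b in blobs(p,"blue",200):
    P=w[b[0]]; zt=np.nanpercentile(P[:,2],90); print(b[1],np.round(b[2]),zt,[np.round(v,4) for v in bar(w,b[0],zt,.006)])
plan(0.435,-0.2075,0.14,87.5)
E
```

```text
494 [225. 149.] 0.010755744136538103 [array([ 0.3938, -0.3173]), array([ 0.3933, -0.3162]), np.float64(152.1342), np.float64(151.7291), array([51.4232, 12.271 ]), np.float64(0.0095), np.int64(455)]
1381 [320. 192.] 0.08892195030708583 [array([ 0.4333, -0.2095]), array([ 0.4324, -0.2096]), np.float64(176.2226), np.float64(176.4587), array([35.0146, 13.8999]), np.float64(0.0884), np.int64(541)]
701 [421. 381.] 0.13115109827465185 [array([ 0.626 , -0.1092]), array([ 0.6256, -0.1088]), np.float64(98.2423), np.float64(97.7519), array([13.8818,  3.652 ]), np.float64(0.1297), np.int64(113)]
t=34.7 pos=[ 0.433  -0.2149  0.2197] yaw=88.2 tilt=1.6 q6=-2.05 w=0.42 F=[ 0.8  0.  -0.8] dyaw=-0.7 rows=2
[0.0033, 0.0398, -0.0019, -0.0268, 0.0059, 0.0105]
[0.0037, 0.0398, -0.0009, 0.0, 0.0058, 0.0]
```

Request:
jog_arm --pt "0.004 0.04 -0.001 -0.027 0.012 0.01 0.42" --pt "0.003 0.036 0 0 0.012 0 0.42" --pt "0 0.006 0 0 0 0 0.42" --pt "0 0 0 0 0 0 0.42"

```text
time: 35.2
tool_pos: [0.4365, -0.2076, 0.1359]
tcp_rot: [-1.241, -1.164, 1.161]
wrist_force: [-0.2, -0.2, 0.0]
width: 0.419
```

```bash
python3 - <<'E'
from h import *
plan(0.4335,-0.2078,0.077,86.8)
E
```

```text
t=35.2 pos=[ 0.4365 -0.2076  0.1359] yaw=86.3 tilt=0.2 q6=-2.00 w=0.42 F=[-0.2 -0.2  0. ] dyaw=0.5 rows=2
[-0.0002, 0.0295, 0.0016, 0.003, -0.004, -0.0003]
[-0.0002, 0.0295, 0.0015, 0.0, -0.004, 0.0]
```

Request:
jog_arm --pt "0 0.029 0.002 0.003 -0.008 0 0.42" --pt "0 0.022 0.001 0 0 0 0.42" --pt "0 0.006 0 0 0 0 0.42" --pt "0 0 0 0 0 0 0.42"

```text
time: 35.7
tool_pos: [0.44, -0.2106, 0.0841]
tcp_rot: [-1.247, -1.172, 1.166]
wrist_force: [0.2, 0.7, 0.1]
width: 0.42
```

```bash
python3 - <<'E'
from h import *
plan(0.4335,-0.2078,0.0775,86.8)
E
```

```text
t=35.7 pos=[ 0.44   -0.2106  0.0841] yaw=86.7 tilt=0.7 q6=-2.01 w=0.42 F=[0.2 0.7 0.1] dyaw=0.1 rows=1
[0.0024, 0.0065, 0.0067, 0.0102, -0.0013, -0.0051]
```

Request:
jog_arm --pt "0.002 0.005 0.007 0.01 0 -0.005 0.42" --pt "0 0 0 0 0 0 0.42" --pt "0 0 0 0 0 0 0.42"

```text
time: 36.08
tool_pos: [0.4347, -0.2091, 0.0815]
tcp_rot: [-1.24, -1.169, 1.166]
wrist_force: [0.4, -0.6, 0.4]
width: 0.416
```

```bash
python3 - <<'E'
from h import *
plan(0.4335,-0.2078,0.0775,86.8)
E
```

```text
t=36.1 pos=[ 0.4347 -0.2091  0.0815] yaw=86.7 tilt=0.2 q6=-2.01 w=0.42 F=[ 0.4 -0.6  0.4] dyaw=0.1 rows=1
[0.0013, 0.004, 0.0013, 0.0038, -0.0015, -0.0018]
```

Request:
jog_arm --pt "0.001 0.004 0.001 0.004 0 -0.002 0.42" --pt "0 0 0 0 0 0 0.2" --pt "0 0 0 0 0 0 0.0" --pt "0 0 0 0 0 0 0.0" --pt "0 0 0 0 0 0 0.0" --pt "0 0 0 0 0 0 0.0"

```text
time: 36.83
tool_pos: [0.4343, -0.2084, 0.078]
tcp_rot: [-1.237, -1.167, 1.167]
wrist_force: [-0.0, 0.9, 0.4]
width: 0.149
```

```bash
python3 - <<'E'
from h import *
plan(0.4335,-0.2078,0.0775,86.8)
E
```

```text
t=36.8 pos=[ 0.4343 -0.2084  0.078 ] yaw=86.7 tilt=0.1 q6=-2.01 w=0.15 F=[-0.   0.9  0.4] dyaw=0.1 rows=1
[0.0005, 0.0005, 0.0009, 0.0009, -0.0016, -0.0003]
```

Request:
jog_arm --pt "0 -0.03 0 0 0 0 0" --pt "0 -0.05 0 0 0 0 0" --pt "0 -0.055 0 0 0 0 0" --pt "0 -0.04 0 0 0 0 0" --pt "0 -0.01 0 0 0 0 0" --pt "0 0 0 0 0 0 0"

```text
time: 37.58
tool_pos: [0.4307, -0.2064, 0.2622]
tcp_rot: [-1.225, -1.162, 1.168]
wrist_force: [0.4, 0.1, -2.2]
width: 0.149
```

```bash
python3 - <<'E'
from h import *
plan(0.651,0.053,0.27,78,n=9)
E
```

```text
t=37.6 pos=[ 0.4307 -0.2064  0.2622] yaw=86.7 tilt=0.6 q6=-2.01 w=0.15 F=[ 0.4  0.1 -2.2] dyaw=-8.7 rows=9
[0.0302, -0.0009, -0.0228, -0.0098, 0.0169, 0.0047]
[0.0306, -0.0009, -0.0223, 0.0, 0.0169, 0.0]
[0.0309, -0.0009, -0.0218, 0.0, 0.0169, 0.0]
[0.0313, -0.0009, -0.0212, 0.0, 0.0169, 0.0]
[0.0316, -0.0009, -0.0207, 0.0, 0.0169, 0.0]
[0.032, -0.0009, -0.0202, 0.0, 0.0169, 0.0]
[0.0323, -0.0009, -0.0196, 0.0, 0.0169, 0.0]
[0.0327, -0.0009, -0.0191, 0.0, 0.0169, 0.0]
[0.033, -0.0009, -0.0185, 0.0, 0.0169, 0.0]
```

Request:
jog_arm --pt "0.03 -0.001 -0.023 -0.01 0.017 0.005 0" --pt "0.031 -0.001 -0.022 0 0.017 0 0" --pt "0.031 -0.001 -0.022 0 0.017 0 0" --pt "0.031 -0.001 -0.021 0 0.017 0 0" --pt "0.032 -0.001 -0.021 0 0.017 0 0" --pt "0.032 -0.001 -0.02 0 0.017 0 0" --pt "0.03 -0.001 -0.018 0 0.017 0 0" --pt "0.02 -0.001 -0.012 0 0.017 0 0" --pt "0 0 0 0 0 0 0" --pt "0 0 0 0 0 0 0"

```text
time: 38.83
tool_pos: [0.6069, 0.0188, 0.2344]
tcp_rot: [-1.261, -1.027, 1.084]
wrist_force: [-0.0, -0.7, -2.2]
width: 0.149
```

```bash
python3 - <<'E'
from h import *
plan(0.651,0.053,0.22,78)
E
```

```text
t=38.8 pos=[0.6069 0.0188 0.2344] yaw=78.6 tilt=2.8 q6=-1.38 w=0.15 F=[-0.  -0.7 -2.2] dyaw=-0.6 rows=2
[0.0212, 0.0062, -0.0186, -0.0483, 0.0048, -0.0048]
[0.0212, 0.0072, -0.0181, 0.0, 0.005, 0.0]
```

Request:
jog_arm --pt "0.021 0 -0.019 -0.048 0.005 -0.005 0" --pt "0.018 0 -0.016 0 0.005 0 0" --pt "0 0 0 0 0 0 0" --pt "0 0 0 0 0 0 0"

```text
time: 39.33
tool_pos: [0.6451, 0.0463, 0.229]
tcp_rot: [-1.299, -1.044, 1.056]
wrist_force: [0.6, 0.4, -1.5]
width: 0.146
```

```bash
python3 - <<'E'
from h import *
plan(0.651,0.053,0.19,78)
E
```

```text
t=39.3 pos=[0.6451 0.0463 0.229 ] yaw=77.8 tilt=0.4 q6=-1.32 w=0.15 F=[ 0.6  0.4 -1.5] dyaw=0.2 rows=1
[0.008, 0.0389, -0.0046, -0.0068, -0.0038, -0.0035]
```

Request:
jog_arm --pt "0.008 0.02 -0.005 -0.007 -0.004 -0.003 0" --pt "0 0.011 0 0 0 0 0" --pt "0 0 0 0 0 0 0" --pt "0 0 0 0 0 0 0"

```text
time: 39.83
tool_pos: [0.6494, 0.0498, 0.1979]
tcp_rot: [-1.303, -1.05, 1.054]
wrist_force: [-0.2, -0.7, -1.2]
width: 0.15
```

```bash
cat > fit.py <<'E'
from h import *
from scipy.optimize import least_squares
def fit(c):
    p=read_camera("wrist"); w=world(p); s,R,y=pose()
    W=w.reshape(-1,3); W=W[~np.isnan(W[:,0])]; L=(W-s["tool_pos"])@R
    Q=L[(np.hypot(L[:,0],L[:,2])<.025)&(L[:,1]>.02)&(L[:,1]<.078)]
    f=lambda c: np.hypot(Q[:,0]-c[0]-c[2]*(Q[:,1]-.05),Q[:,2]-c[1]-c[3]*(Q[:,1]-.05))-.020
    r=least_squares(f,[0,0,0,0],loss="soft_l1",f_scale=.0007).x
    Z=W[(abs(W[:,2]-.1018)<.002)&(np.hypot(W[:,0]-c[0],W[:,1]-c[1])<.035)][:,:2]
    g=lambda c: np.clip(np.abs(np.hypot(Z[:,0]-c[0],Z[:,1]-c[1])-.0265)-.004,0,None)
    k=least_squares(g,c); rc=R.T@(np.r_[k.x,s["tool_pos"][2]]-s["tool_pos"])
    for lo in np.arange(.023,.08,.008):
        q=Q[(Q[:,1]>=lo)&(Q[:,1]<lo+.008)]
        if len(q)>20: print(round(lo,3),"zmax",np.percentile(q[:,2],98).round(4),"x",np.percentile(q[:,0],[2,98]).round(4))
    print("axis x,z@.05",r[:2].round(4),"slope",r[2:].round(3),"ring",k.x.round(4),len(Z),k.cost,"ring in tool x,z",rc[[0,2]].round(4),"foot x,z",(r[:2]+r[2:]*.028).round(4))
    cv2.imwrite("pics/fit.png",cv2.resize(p["img"][80:320,160:480],None,fx=2.5,fy=2.5))
E
python3 - <<'E'
from fit import *
fit((0.651,0.053)); plan(0.651,0.053,0.19,78)
E
```

```text
0.023 zmax 0.02 x [-0.0194  0.0169]
0.031 zmax 0.0202 x [-0.0187  0.0165]
0.039 zmax 0.0245 x [-0.0182  0.0156]
0.047 zmax 0.0193 x [-0.0185  0.0166]
0.055 zmax 0.0192 x [-0.0185  0.0163]
0.063 zmax 0.0192 x [-0.0189  0.0166]
0.071 zmax 0.0192 x [-0.0188  0.0165]
axis x,z@.05 [-0.0011 -0.0003] slope [-0.    -0.001] ring [0.6499 0.0512] 1158 2.4929331152989987e-07 ring in tool x,z [ 0.0015 -0.0002] foot x,z [-0.0011 -0.0004]
t=39.9 pos=[0.6494 0.0498 0.1979] yaw=77.9 tilt=0.1 q6=-1.32 w=0.15 F=[-0.4  0.2 -1.5] dyaw=0.1 rows=1
[0.0035, 0.0079, -0.0009, -0.0007, -0.0022, -0.0019]
```

View pics/fit.png

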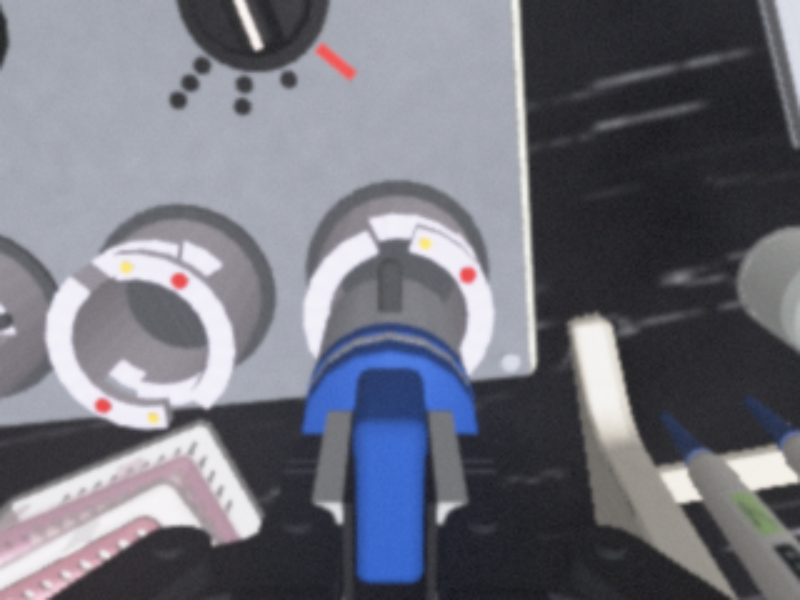

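Request:
jog_arm --pt "0.003 0.006 0 0 0 0 0" --pt "0 0.004 0 0 0 0 0" --pt "0 0.004 0 0 0 0 0" --pt "0 0 0 0 0 0 0"

```text
time: 40.38
tool_pos: [0.6506, 0.053, 0.1842]
tcp_rot: [-1.304, -1.052, 1.053]
wrist_force: [0.1, 0.2, -2.0]
width: 0.146
```

```bash
python3 - <<'E'
from h import *
plan(0.6502,0.0525,0.175,78)
E
```

```text
t=40.4 pos=[0.6506 0.053  0.1842] yaw=77.9 tilt=0.1 q6=-1.31 w=0.15 F=[ 0.1  0.2 -2. ] dyaw=0.1 rows=1
[-0.0005, 0.0092, 0.0003, 0.0012, -0.002, -0.0015]
```

Request:
jog_arm --pt "0 0.004 0 0 0 0 0" --pt "0 0.005 0 0 0 0 0" --pt "0 0.005 0 0 0 0 0" --pt "0 0 0 0 0 0 0"

```text
time: 40.88
tool_pos: [0.6505, 0.0529, 0.169]
tcp_rot: [-1.303, -1.052, 1.053]
wrist_force: [-0.6, -0.3, -1.4]
width: 0.15
```

Request:
jog_arm --pt "0 0.005 0 0 0 0 0" --pt "0 0.005 0 0 0 0 0" --pt "0 0.005 0 0 0 0 0" --pt "0 0.004 0 0 0 0 0" --pt "0 0 0 0 0 0 0"

```text
time: 41.5
tool_pos: [0.6505, 0.0529, 0.1485]
tcp_rot: [-1.303, -1.051, 1.053]
wrist_force: [-0.5, 0.4, -1.0]
width: 0.144
```

Request:
jog_arm --pt "0 0.004 0 0 0 0 0" --pt "0 0.004 0 0 0 0 0" --pt "0 0.003 0 0 0 0 0" --pt "0 0 0 0 0 0 0"

```text
time: 42.0
tool_pos: [0.6507, 0.0529, 0.1369]
tcp_rot: [-1.304, -1.052, 1.053]
wrist_force: [-0.5, -0.1, -2.2]
width: 0.144
```

Request:
jog_arm --pt "0 0.001 0 0 0.05 0 0" --pt "0 0 0 0 0.13 0 0" --pt "0 0 0 0 0.13 0 0" --pt "0 0 0 0 0 0 0"

```text
time: 42.5
tool_pos: [0.6511, 0.0529, 0.1364]
tcp_rot: [-1.417, -0.812, 0.811]
wrist_force: [-0.4, -0.2, -3.0]
width: 0.149
```

Request:
jog_arm --pt "0 0 0 0 0.13 0 0" --pt "0 0 0 0 0.13 0 0" --pt "0 0 0 0 0.13 0 0" --pt "0 0 0 0 0.13 0 0" --pt "0 0 0 0 0.13 0 0" --pt "0 0 0 0 0.08 0 0" --pt "0 0 0 0 0 0 0"

```text
time: 43.38
tool_pos: [0.6507, 0.0527, 0.1369]
tcp_rot: [-1.559, -0.241, 0.241]
wrist_force: [-0.5, 0.3, -1.7]
width: 0.147
```

```bash
python3 - <<'E'
from h import *
s,R,y=pose(); print(s["torque"]); plan(0.651,0.053,0.127,18.5)
E
```

```text
[-0.06570816  0.14899379  0.06302193]
t=43.4 pos=[0.6507 0.0527 0.1369] yaw=17.6 tilt=0.1 q6=-0.26 w=0.15 F=[-0.5  0.3 -1.7] dyaw=0.9 rows=1
[0.0004, 0.0099, 0.0002, 0.0021, -0.0158, -0.0]
```

Request:
jog_arm --pt "0 0.003 0 0 -0.01 0 0" --pt "0 0.004 0 0 0 0 0" --pt "0 0.003 0 0 0 0 0" --pt "0 0 0 0 0 0 0"

```text
time: 43.88
tool_pos: [0.6511, 0.0527, 0.1269]
tcp_rot: [-1.558, -0.254, 0.253]
wrist_force: [-2.1, -0.8, 1.8]
width: 0.147
```

Request:
jog_arm --pt "0 0 0 0 0 0 0.2" --pt "0 0 0 0 0 0 0.35" --pt "0 0 0 0 0 0 0.35" --pt "0 -0.02 0 0 0 0 0.4" --pt "0 -0.045 0 0 0 0 0.42" --pt "0 -0.05 0 0 0 0 0.42" --pt "0 0 0 0 0 0 0.42"

```text
time: 44.75
tool_pos: [0.6526, 0.0532, 0.2504]
tcp_rot: [-1.559, -0.259, 0.248]
wrist_force: [0.8, 0.7, -0.2]
width: 0.42
```

```bash
python3 - <<'E'
from h import *
p=read_camera("wrist"); w=world(p); cv2.imwrite("pics/w7.png",p["img"])
for b in blobs(p,"blue",200):
    P=w[b[0]]; zt=np.nanpercentile(P[:,2],90); print(b[1],np.round(b[2]),zt,[np.round(v,4) for v in bar(w,b[0],zt,.006)])
plan(0.539,0.0255,0.25,0)
E
```

```text
1411 [619.  45.] 0.23194030839072194 [array([0.7542, 0.1971]), array([0.7536, 0.1971]), np.float64(128.1926), np.float64(122.0961), array([16.6529, 10.7396]), np.float64(0.2306), np.int64(1016)]
1390 [312. 191.] 0.1379816752348284 [array([0.6508, 0.0528]), array([0.6506, 0.0538]), np.float64(108.6621), np.float64(108.1855), array([34.4802, 13.1423]), np.float64(0.1374), np.int64(597)]
324 [ 82. 336.] 0.010574270647478257 [array([ 0.3942, -0.317 ]), array([ 0.3946, -0.315 ]), np.float64(151.9675), np.float64(151.8889), array([50.6115, 12.7499]), np.float64(0.0093), np.int64(278)]
t=44.8 pos=[0.6512 0.053  0.2476] yaw=18.5 tilt=0.2 q6=-0.28 w=0.42 F=[-0.7  0.4  1.3] dyaw=-18.5 rows=3
[-0.0384, -0.0009, 0.0032, 0.0025, 0.1077, 0.0025]
[-0.0385, -0.0008, -0.001, 0.0, 0.1077, 0.0]
[-0.0382, -0.0008, -0.0051, 0.0, 0.1077, 0.0]
```

View pics/w7.png

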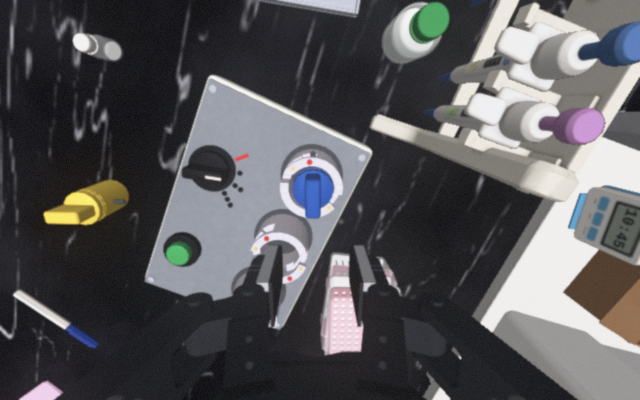

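Request:
jog_arm --pt "-0.015 0 0.03 0 -0.16 0 0.45" --pt "-0.007 0 0.032 0 -0.16 0 0.45" --pt "0 0 0.035 0 -0.16 0 0.45" --pt "0 0 0.02 0 -0.16 0 0.45" --pt "0 0 0 0 -0.16 0 0.45" --pt "0 0 0 0 -0.16 0 0.45" --pt "0 0 0 0 -0.16 0 0.45" --pt "0 0 0 0 -0.16 0 0.45" --pt "0 0 0 0 -0.1 0 0.45" --pt "0 0 0 0 0 0 0.45"

```text
time: 46.05
tool_pos: [0.5601, 0.1447, 0.2382]
tcp_rot: [-1.111, -1.326, 1.349]
wrist_force: [0.0, 0.6, -0.8]
width: 0.451
```

```bash
cat > sel.py <<'E'
from h import *
def sel(cam="wrist",c=(.539,.0255)):
    p=read_camera(cam); w=world(p)
    with np.errstate(invalid="ignore"): k=(np.hypot(w[...,0]-c[0],w[...,1]-c[1])<.035)&(w[...,2]>.05)
    print("heights",np.histogram(w[k][:,2],bins=np.arange(.05,.092,.004)))
    print("bar",[np.round(v,4) for v in bar(w,k,.081,.005)])
    m=k&(p["img"].min(-1)>140); print("pointer",m.sum(),np.round(w[m].mean(0),4) if m.any() else None)
    return p
E
python3 - <<'E'
from sel import *
p=sel(); cv2.imwrite("pics/w8.png",p["img"]); plan(0.539,0.0255,0.14,98.9)
E
```

```text
heights (array([ 61, 402, 217,  61,  57,  67,  64, 370, 166,   0]), array([0.05 , 0.054, 0.058, 0.062, 0.066, 0.07 , 0.074, 0.078, 0.082,
       0.086, 0.09 ]))
bar [array([0.5393, 0.0231]), array([0.5386, 0.0238]), np.float64(6.9719), np.float64(9.3275), array([41.5579, 12.776 ]), np.float64(0.0813), np.int64(570)]
pointer 61 [0.5519 0.0245 0.0823]
t=46.1 pos=[0.5601 0.1447 0.2381] yaw=100.1 tilt=0.9 q6=-1.54 w=0.45 F=[-0.9 -0.4  0.6] dyaw=-1.2 rows=3
[-0.0378, 0.033, 0.0134, -0.0156, 0.0072, -0.0025]
[-0.038, 0.0327, 0.0136, 0.0, 0.0072, 0.0]
[-0.0381, 0.0327, 0.0134, 0.0, 0.0072, 0.0]
```

Request:
jog_arm --pt "-0.038 0.02 0.013 -0.016 0.007 -0.003 0.45" --pt "-0.038 0.025 0.014 0 0.007 0 0.45" --pt "-0.036 0.025 0.013 0 0.007 0 0.45" --pt "0 0.01 0 0 0 0 0.45" --pt "0 0 0 0 0 0 0.45" --pt "0 0 0 0 0 0 0.45"

```text
time: 46.85
tool_pos: [0.5392, 0.0264, 0.1564]
tcp_rot: [-1.136, -1.32, 1.315]
wrist_force: [-0.4, 0.8, -0.3]
width: 0.454
```

```bash
python3 - <<'E'
from h import *
plan(0.539,0.025,0.11,98.5)
E
```

```text
t=46.9 pos=[0.5392 0.0264 0.1564] yaw=98.5 tilt=0.2 q6=-1.72 w=0.45 F=[-0.4  0.8 -0.3] dyaw=0.0 rows=1
[-0.0015, 0.0464, 0.0005, 0.0023, -0.0001, 0.0019]
```

Request:
jog_arm --pt "-0.001 0.035 0 0.002 0 0.002 0.45" --pt "0 0.02 0 0 0 0 0.45" --pt "0 0 0 0 0 0 0.45" --pt "0 0 0 0 0 0 0.45"

```text
time: 47.35
tool_pos: [0.5447, 0.0291, 0.1057]
tcp_rot: [-1.141, -1.328, 1.315]
wrist_force: [-1.0, 0.3, 0.2]
width: 0.448
```

```bash
python3 - <<'E'
from h import *
plan(0.539,0.025,0.077,98.5)
E
```

```text
t=47.4 pos=[0.5447 0.0291 0.1057] yaw=98.7 tilt=0.6 q6=-1.72 w=0.45 F=[-1.   0.3  0.2] dyaw=-0.2 rows=1
[-0.0031, 0.0287, 0.0066, 0.0104, 0.0035, -0.0009]
```

Request:
jog_arm --pt "-0.003 0.01 0.007 0.01 0.003 0 0.45" --pt "0 0.008 0 0 0 0 0.45" --pt "0 0.006 0 0 0 0 0.45" --pt "0 0 0 0 0 0 0.45"

```text
time: 47.85
tool_pos: [0.5395, 0.0251, 0.0824]
tcp_rot: [-1.139, -1.32, 1.317]
wrist_force: [-0.2, -0.0, 0.4]
width: 0.45
```

```bash
python3 - <<'E'
from h import *
plan(0.539,0.025,0.077,98.5)
E
```

```text
t=47.9 pos=[0.5395 0.0251 0.0824] yaw=98.5 tilt=0.2 q6=-1.72 w=0.45 F=[-0.2 -0.   0.4] dyaw=-0.0 rows=1
[0.0, 0.0054, 0.0005, 0.0035, 0.0005, -0.0015]
```

Request:
jog_arm --pt "0 0.005 0 0.003 0 0 0.45" --pt "0 0 0 0 0 0 0.2" --pt "0 0 0 0 0 0 0" --pt "0 0 0 0 0 0 0" --pt "0 0 0 0 0 0 0" --force 50

```text
time: 48.48
tool_pos: [0.54, 0.0242, 0.0776]
tcp_rot: [-1.138, -1.318, 1.32]
wrist_force: [-0.1, -1.1, 0.1]
width: 0.122
```

Request:
jog_arm --pt "0 0 0 0 0.1 0 0" --pt "0 0 0 0 0.1 0 0" --pt "0 0 0 0 0.11 0 0" --pt "0 0 0 0 0.11 0 0" --pt "0 0 0 0 0.11 0 0" --pt "0 0 0 0 0 0 0"

```text
time: 49.22
tool_pos: [0.54, 0.0236, 0.0775]
tcp_rot: [-1.375, -0.913, 0.914]
wrist_force: [0.2, -1.4, 0.1]
width: 0.124
```

```bash
python3 - <<'E'
from h import *
s,R,y=pose(); print(s["torque"]); plan(0.539,0.025,0.077,68.9)
E
```

```text
[-0.01998634 -0.05831984  0.10928145]
t=49.2 pos=[0.54   0.0236 0.0775] yaw=67.3 tilt=0.2 q6=-1.17 w=0.12 F=[ 0.2 -1.4  0.1] dyaw=1.6 rows=1
[0.0009, 0.0005, 0.0015, 0.0028, -0.0274, -0.0031]
```

Turned ~31°. Release, rise clear, and check the selector.

Request:
jog_arm --pt "0 0 0 0 0 0 0.25" --pt "0 0 0 0 0 0 0.45" --pt "0 0 0 0 0 0 0.45" --pt "0 -0.02 0 0 0 0 0.45" --pt "0 -0.04 0 0 0 0 0.45" --pt "0 -0.05 0 0 0 0 0.45" --pt "0 -0.03 0 0 0 0 0.2" --pt "0 0 0 0 0 0 0"

```text
time: 50.22
tool_pos: [0.5393, 0.0251, 0.221]
tcp_rot: [-1.371, -0.916, 0.918]
wrist_force: [0.3, 0.5, -0.4]
width: 0.034
```

```bash
python3 - <<'E'
from sel import *
p=sel(); cv2.imwrite("pics/w9.png",cv2.resize(p["img"][60:300,160:480],None,fx=2.5,fy=2.5))
for b in blobs(p,"green",50): print(b[1],np.round(b[2]),np.round(np.nanmedian(world(p)[b[0]],0),4))
plan(0.5277,-0.084,0.2,67)
E
```

```text
heights (array([ 52, 493, 309,   9,   8,  14,  13, 380, 130,   0]), array([0.05 , 0.054, 0.058, 0.062, 0.066, 0.07 , 0.074, 0.078, 0.082,
       0.086, 0.09 ]))
bar [array([0.5388, 0.0224]), array([0.5379, 0.0232]), np.float64(157.8482), np.float64(158.6274), array([41.4642, 11.477 ]), np.float64(0.0814), np.int64(516)]
pointer 396 [0.5395 0.0239 0.2168]
485 [212. 216.] [ 0.5271 -0.0857  0.0677]
792 [561. 265.] [0.6953 0.2186 0.0977]
t=50.3 pos=[0.5383 0.0252 0.2193] yaw=67.6 tilt=0.2 q6=-1.18 w=0.00 F=[-1.1 -0.3 -0.7] dyaw=-0.6 rows=3
[-0.035, 0.0065, -0.0106, -0.0017, 0.0037, -0.0031]
[-0.035, 0.0064, -0.0107, 0.0, 0.0037, 0.0]
[-0.0349, 0.0064, -0.0108, 0.0, 0.0037, 0.0]
```

View pics/w9.png

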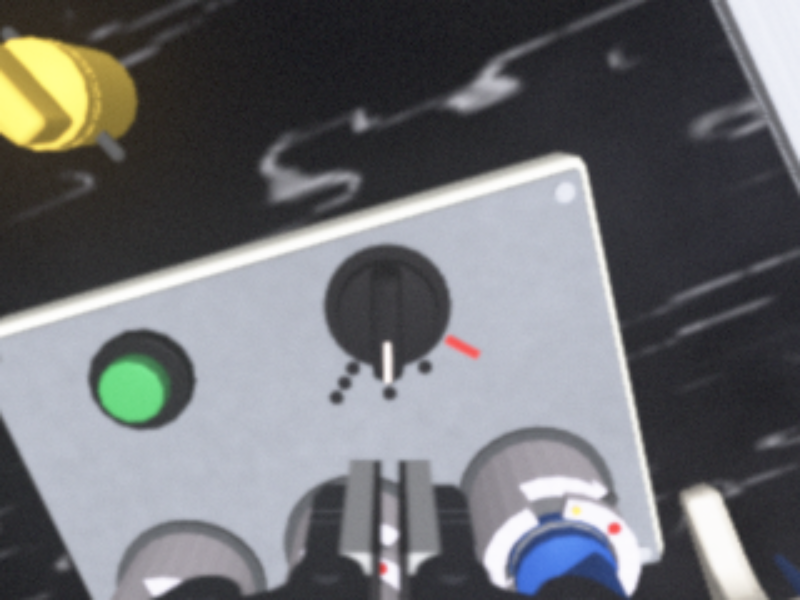

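Request:
jog_arm --pt "-0.035 0.02 -0.01 0 0 -0.003 0" --pt "-0.035 0.03 -0.011 0 0 0 0" --pt "-0.033 0.03 -0.01 0 0 0 0" --pt "0 0.01 0 0 0 0 0" --pt "0 0 0 0 0 0 0" --pt "0 0 0 0 0 0 0"

```text
time: 51.02
tool_pos: [0.5227, -0.0815, 0.1189]
tcp_rot: [-1.357, -0.912, 0.924]
wrist_force: [-0.2, -0.0, 0.1]
width: -0.005
```

```bash
python3 - <<'E'
from h import *
plan(0.5275,-0.0845,0.09,67)
E
```

```text
t=51.0 pos=[ 0.5227 -0.0815  0.1189] yaw=67.8 tilt=0.7 q6=-1.39 w=-0.00 F=[-0.2 -0.   0.1] dyaw=-0.8 rows=1
[-0.0009, 0.0289, -0.006, -0.013, 0.0143, -0.0005]
```

Request:
jog_arm --pt "-0.001 0.015 -0.006 -0.013 0.014 0 0" --pt "0 0.01 0 0 0 0 0" --pt "0 0.004 0 0 0 0 0" --pt "0 0 0 0 0 0 0"

```text
time: 51.52
tool_pos: [0.5307, -0.0823, 0.0924]
tcp_rot: [-1.375, -0.916, 0.909]
wrist_force: [0.1, -0.3, -0.2]
width: 0.003
```

```bash
python3 - <<'E'
from h import *
plan(0.5275,-0.0845,0.076,67)
E
```

```text
t=51.5 pos=[ 0.5307 -0.0823  0.0924] yaw=67.2 tilt=0.3 q6=-1.37 w=0.00 F=[ 0.1 -0.3 -0.2] dyaw=-0.2 rows=1
[-0.0033, 0.0164, 0.0022, 0.0056, 0.0043, 0.0013]
```

Request:
jog_arm --pt "-0.003 0.008 0.002 0.005 0.004 0.001 0" --pt "0 0.004 0 0 0 0 0" --pt "0 0.002 0 0 0 0 0" --pt "0 0.002 0 0 0 0 0"

```text
time: 52.02
tool_pos: [0.5284, -0.0844, 0.077]
tcp_rot: [-1.374, -0.91, 0.907]
wrist_force: [-2.4, 0.8, 3.8]
width: -0.004
```

Request:
jog_arm --pt "0 0.003 0 0 0 0 0" --pt "0 0.003 0 0 0 0 0" --pt "0 0.002 0 0 0 0 0"

```text
time: 52.4
tool_pos: [0.5285, -0.0844, 0.0749]
tcp_rot: [-1.373, -0.909, 0.908]
wrist_force: [-6.3, 0.8, 15.6]
width: -0.003
```

Request:
jog_arm --pt "0 0 0 0 0 0 0" --pt "0 -0.01 0 0 0 0 0" --pt "0 -0.04 0 0 0 0 0" --pt "0 -0.05 0 0 0 0 0" --pt "0 -0.05 0 0 0 0 0" --pt "0 -0.02 -0.03 0 0 0 0" --pt "0 0 0 0 0 0 0"

```text
time: 53.28
tool_pos: [0.5564, -0.0967, 0.2514]
tcp_rot: [-1.374, -0.91, 0.908]
wrist_force: [-0.5, -0.0, -0.5]
width: 0.001
```

```bash
python3 - <<'E'
from sel import *
sel(); p=sel("top"); w=world(p); cv2.imwrite("pics/top9.png",cv2.resize(p["img"][110:290,160:480],None,fx=2.5,fy=2.5,interpolation=cv2.INTER_CUBIC))
for c in("blue","orange","green"):
  for m,n,ce in blobs(p,c,60):
    P=w[m]; print(c,n,np.round(ce),np.round(np.nanmedian(P,0),3),np.nanpercentile(P[:,2],95).round(3))
pw=read_camera("wrist"); W=world(pw)
for m,n,ce in blobs(pw,"green",100): print("wrist green",np.round(np.nanmedian(W[m],0),4))
E
```

```text
heights (array([ 54, 432, 199,  41,  54,  53,  55, 403, 127,   0]), array([0.05 , 0.054, 0.058, 0.062, 0.066, 0.07 , 0.074, 0.078, 0.082,
       0.086, 0.09 ]))
bar [array([0.5391, 0.022 ]), array([0.5385, 0.0216]), np.float64(160.7758), np.float64(158.4688), array([41.2987, 12.4501]), np.float64(0.0813), np.int64(555)]
pointer 69 [0.5508 0.0181 0.082 ]
heights (array([ 7, 13,  3,  1,  0,  0,  0,  0,  0,  0]), array([0.05 , 0.054, 0.058, 0.062, 0.066, 0.07 , 0.074, 0.078, 0.082,
       0.086, 0.09 ]))
bar [array([0., 0.]), array([nan, nan]), np.float64(0.0), np.float64(90.0), array([0., 0.]), np.float64(nan), np.int64(0)]
pointer 1 [0.5409 0.0582 0.0502]
blue 315 [475. 109.] [ 0.756 -0.44   0.15 ] 0.155
blue 207 [267. 155.] [0.646 0.052 0.119] 0.138
blue 95 [414. 264.] [ 0.395 -0.315  0.008] 0.012
orange 101 [434. 111.] [ 0.749 -0.346  0.165] 0.169
orange 174 [178. 182.] [0.587 0.272 0.067] 0.093
orange 181 [183. 217.] [0.502 0.258 0.065] 0.093
green 203 [58. 16.] [0.958 0.54  0.207] 0.216
green 76 [198. 135.] [0.701 0.224 0.097] 0.101
green 94 [323. 208.] [ 0.527 -0.084  0.065] 0.071
wrist green [ 0.5302 -0.089   0.0675]h.py:19: RuntimeWarning: Mean of empty slice.
  d=P[:,:2]-P[:,:2].mean(0); e=np.linalg.eigh(d.T@d)[1][:,1]
  ret = um.true_divide(
h.py:20: RuntimeWarning: Mean of empty slice.
  return np.array([cx,cy])/1000,P[:,:2].mean(0),(t%180),np.degrees(np.arctan2(e[1],e[0]))%180,(max(a,b),min(a,b)),np.median(P[:,2]),len(P)
  return _methods._mean(a, axis=axis, dtype=dtype,
  ret = ret.dtype.type(ret / rcount)
```

View pics/top9.png

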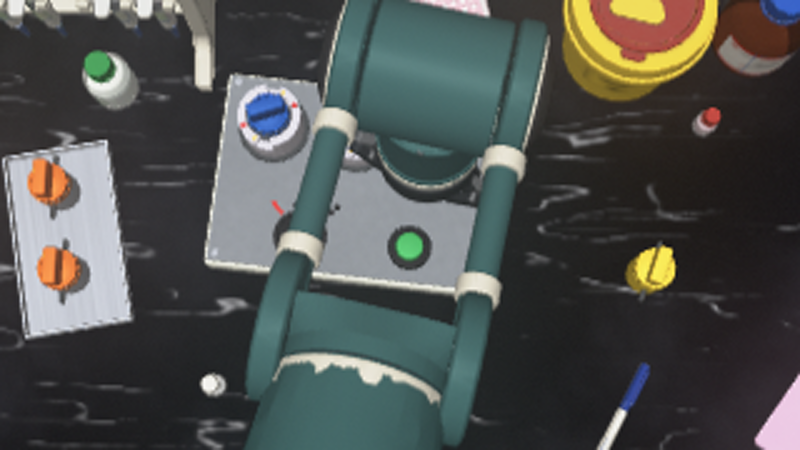

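```bash
python3 -c "
from workcell import bot; print(bot.finish_job())"
```

```text
the job is handed in; nothing more can be done
None
```

The job is done and handed in at about 53 s; no verdict was reported.

- **Orange canisters:** both were unlocked, drawn out and stood in the tray. The last top picture shows both upright, caps at about 93 mm.
- **Blue canisters:** only two were in the scene. They are locked in the right and left sockets, and the middle one is empty. Each dropped 7 to 10 mm into its notches, and the bar heights (137 mm) and angles (99.7° and 108°) match how the orange ones sat when locked.
- **Selector:** it started at one dot and was turned to two. The bar measured −21.5° against −21.1° expected, and was unchanged at the end.
- **Start button:** it was pressed with about 15 N, well over the 5 N it needs, then let go. Its top was back at about 67 mm.
- **Bystanders:** the bottle and the two vials are where they were.

**Trouble on the way:** the first try at the right socket caught on the rim because the can was tilted slightly in the grip. I corrected the tilt and it went in. The second blue canister was knocked about 5 cm aside during the run, so I located it again before picking it up.

**Not rechecked:** the arm hid the right socket in the final top picture. Its locked state was last confirmed by the wrist camera just after the can was released there.

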